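# Put the bottles in their drip trays

## Task

Of the bottles on the grey mat, stand the three amber ones with black caps side by side, upright, on the floor of the round blue tray, and stand the white one with the red cap upright on the floor of the empty, pale steel dish nearest the mat. Leave the two yellow bottles on the mat standing where they are.

Things in the scene. Friction and masses are not known exactly. Their poses are not given: they have to be found in the camera images.
- amber_1: Loose small amber bottle with a black screw cap, standing upright on the thin (4 mm) grey mat along the desk's front edge, about 0.06 kg: body 34 mm in diameter and 46 mm high, cap 25 mm, 56 mm high in all; grip the body. One of three alike on the mat (interchangeable); bottles at the back of the desk play no part. Origin at the centre of its underside, z up its axis.
- amber_2: The second amber bottle, same as amber_1.
- amber_3: The third amber bottle, same as amber_1.
- red_capped: Loose small white bottle with a red screw cap, standing upright on the thin (4 mm) grey mat along the desk's front edge, about 0.06 kg: body 38 mm in diameter and 53 mm high, cap 28 mm in diameter, 65 mm high in all; grip the body. Origin at the centre of its underside, z up its axis.
- yellow_1: Loose small pale yellow bottle with a yellow screw cap, standing upright on the thin (4 mm) grey mat along the desk's front edge: body 26 mm in diameter and 42 mm high, cap 20 mm in diameter, 51 mm high in all. Not to be moved. Origin at the centre of its underside, z up its axis.
- yellow_2: The second yellow bottle, same as yellow_1. Not to be moved.
- blue_tray: Round blue plastic drip tray on the desk, behind the grey mat,, empty, fixed in place: 124 mm in outer diameter, about 14 mm high, wall 4 mm, flat inner floor 116 mm in diameter lying 4 mm above the origin. Origin at the centre of its underside, z up.
- small_steel_dish: Shallow round pale (almost white) steel dish on the desk, close behind the grey mat (another dish lies at the desk's far edge and plays no part), empty, fixed in place: 90 mm across the flaring rim, 14 mm high, flat inner floor 66 mm in diameter lying 2 mm above the origin. Origin at the centre of its underside, z up.
Things that resemble listed ones, but are neither listed nor needed, are in the scene too. Leave any green or pink look-alike of the amber_2 alone.

How it is judged:
By the outcome, as a careful person would: the job done as asked, in the order asked, and still so for the second after the job is handed in, with the robot touching nothing.
It also fails if it takes over 106 s, if anything falls off the work surface, if the arm or the gripper's body presses on something with over 40 N, if the wrist force passes 120 N, or if a joint passes its speed limit or range.

## Robot

A 7-joint arm with a two-finger parallel gripper is mounted at the origin on a cart in front of the work surface, level with it; the furniture and walls round the work are solid. World frame = base frame: x ahead of the robot, y to its left, z up, the work surface at z = 0. Lengths are in m, angles in rad, forces in N, time in s.
With the tool pointing down it reaches from about 0.4 to 0.85 m from the base axis. Payload 4.4 kg.
Tool frame: the origin (TCP) lies midway between the tips of the shut fingers; the grasp point (between the pads) lies 19 mm behind it; z points along the fingers, y is the line along which they close (so a half turn about z gives the same grasp; the last joint's range is limited). The gripper opens to 94 mm and grips with 3 to 60 N. Pads are 16 mm wide; open, the fingers measure 119 mm over their backs; the gripper's body (75 mm by 177 mm) begins 78 mm behind the grasp point.
Start: joints at [-1.404, 0.628, 0.038, 1.517, -0.027, 0.996, -0.02], TCP at [0.15, 0.632, 0.17] pointing down, gripper open.
Joint ranges: [-3.06, 3.06], [-0.37, 2.12], [-1.25, 1.32], [0.18, 2.47], [-1.1, 4.24], [0.23, 1.98], [-2.94, 2.94]. Speed limits (rad/s): [2.57, 2.57, 3.14, 3.14, 3.14, 3.14, 3.14].

## Interface

Orientations are given as a unit quaternion [w, x, y, z].
In Python, from rig import monitor, capture, ticket, search_frame, cut_out, tip_of gives the robot as it stands. The module is installed in compiled form; this text tells all that it offers.
- The arm moves only by the tool servo_tool, never from a script. Its argument "plan" is a list of rows, each a list of 7 numbers: the shift along the tool's x, y, z in cm, then the turn, a rotation vector about the tool's x, y, z in rad, then the opening, from 0 (shut) to 1 (fully open). A call has 1 to 12 rows; each row shifts and turns the commanded pose from where the row before left it, along the tool's axes as they then stand; what a row does not reach is not made up. A row lasts 1/12 s, in which the tool goes at most 41.7 mm and 7.16 degrees, less where a joint would pass 70% of its speed; a pose out of reach is approached as far as the arm can. A call with a gripper value outside its range is refused whole. The fingers move at their own pace and stop on an object; "grip_force" is the grip in N (left out, the last holds). Time passes only in rows, so rows that do not move let the fingers close. It gives the time, the measured TCP pose, the force, the opening and the grip force at its end, in the units of the state.
- monitor.read_state(): the state, without advancing time (a new reading comes with each control period).
- capture(name): name is "scene" or "top" or "wrist"; returns a dict with "pixels" (384x512x3 uint8, red, green, blue), "depth" (384x512 float32, m along the optical axis (not along the pixel's ray), 0 where there is no reading), "K" (3x3 intrinsics, pixels), "R" (3x3) and "t" (3): a world point X has camera coordinates R X + t. Camera axes: x right, y down, z forward; pixel columns grow to the right and rows downward; lengths in m; the calibration is good to about 2 mm. A picture is of the moment at which its call begins.
- ticket.finish_job(): hands the job in; it is judged then, once.
Trained networks look in a picture, given as the dict that the camera call returned (one of the last four; its "shot" number tells which), for a name from the list of things; names that differ only in an ending like _2 or _b are one class to them, and where a whole thing is asked for, a point or a joint stands for the part that bears it (a point fixed in the world has none). Each returns a list of dicts, best first, with "score" (0 to 1); they miss things now and then, are a little off and sometimes report something else, mostly with a low value. They report only what shows in the picture. A call takes as long as a camera call. They do not tell look-alikes from the thing itself.
- search_frame(thing, picture): "xyz" ([x, y, z] in m, in the coordinates of the camera as it stood for that picture, good to about 4 mm: the middle of the surface that is visible of it).
- cut_out(thing, picture): "pixels" (384x512 bool, what is visible of it).
- tip_of(thing, picture): "xyz" ([x, y, z] in m, in the coordinates of the camera as it stood for that picture, good to about 4 mm: a listed point, or the origin of a listed thing).
The state is a dict: "time": time; "q": joint angles; "qvel": joint speeds; "tau": joint torques, N m; "eef_pos": TCP position; "orientation": TCP orientation; "force": force on the tool from outside, world axes, zero at the start; "ft_torque": the same for the moment, N m; "grip_width": finger opening in m; "grip_force": force on a finger pad.
Only numpy, scipy, OpenCV 4.12 (cv2) and the standard library are available. Lean on these libraries where they do the work, as an engineer would, in place of code of your own. Each camera call takes 0.05 s, during which the arm holds its last target. There are 200 camera calls.

## Working session

There is one attempt and no reset: what is moved stays moved. The work goes in short steps, Python scripts to look and compute and a tool call to move; the robot and the scene stay as the last step left them, time stands still between calls to the robot, and variables do not carry over. Pictures are saved under pics/ and viewed, at most 14 in all, crops included, and the job is handed in when it is done.

Besides the shell and the picture viewer there is one more tool, called after "Emit:" as a command line: name --pt "numbers of a row" for each row, then --argument value for the rest. servo_tool: Moves the arm, as the interface text tells. Its arguments: {"type":"object","properties":{"plan":{"type":"array","items":{"type":"array","items":{"type":"number"}}},"grip_force":{"type":"number"}},"required":["plan"]}

```bash
mkdir -p pics; cat > h.py <<'E'
import numpy as np, cv2
from rig import monitor, capture, ticket, search_frame, cut_out, tip_of
def world(p,xyz): return p["R"].T@(np.array(xyz)-p["t"])
def pix(p,X):
    c=p["K"]@(p["R"]@np.array(X)+p["t"]); return c[:2]/c[2]
def save(p,n): cv2.imwrite("pics/"+n,p["pixels"][:,:,::-1])
def cloud(p):
    v,u=np.mgrid[:384,:512]; d=p["depth"]; K=p["K"]
    c=np.stack([(u-K[0,2])/K[0,0]*d,(v-K[1,2])/K[1,1]*d,d],-1)
    return (c-p["t"])@p["R"]
E
python3 - <<'E'
from h import *
ims=[]
for n in ("scene","top"):
    p=capture(n); ims.append(p["pixels"]); save(p,n+"1.png")
    for t in ("amber_1","red_capped","yellow_1","blue_tray","small_steel_dish"):
        for r in tip_of(t,p):
            w=world(p,r["xyz"]); print(n,t,round(r["score"],2),w.round(3),pix(p,w).round())
s=monitor.read_state(); print(s["eef_pos"],s["orientation"],s["grip_width"],s["time"])
E
```

```text
scene amber_1 0.84 [0.426 0.278 0.006] [215. 262.]
scene amber_1 0.68 [ 0.444 -0.206  0.006] [350. 194.]
scene amber_1 0.64 [0.431 0.016 0.002] [298. 223.]
scene amber_1 0.58 [0.435 0.435 0.001] [149. 291.]
scene amber_1 0.55 [0.704 0.121 0.003] [207. 194.]
scene amber_1 0.54 [ 0.656 -0.016 -0.001] [254. 188.]
scene red_capped 0.71 [ 0.434 -0.325  0.005] [379. 184.]
scene yellow_1 0.49 [ 0.452 -0.08   0.003] [318. 208.]
scene yellow_1 0.46 [0.456 0.144 0.007] [253. 234.]
scene blue_tray 0.83 [0.6   0.353 0.004] [150. 238.]
scene small_steel_dish 0.62 [0.585 0.161 0.006] [218. 215.]
top amber_1 0.69 [ 0.438 -0.32   0.009] [373. 240.]
top amber_1 0.66 [0.436 0.021 0.005] [262. 244.]
top amber_1 0.66 [ 0.662 -0.015  0.002] [271. 172.]
top amber_1 0.64 [0.704 0.121 0.007] [228. 161.]
top amber_1 0.59 [0.425 0.275 0.003] [180. 250.]
top amber_1 0.57 [ 0.44  -0.204  0.008] [335. 241.]
top amber_1 0.54 [0.434 0.441 0.004] [126. 249.]
top red_capped 0.76 [ 0.437 -0.316  0.009] [372. 240.]
top yellow_1 0.65 [0.459 0.147 0.003] [221. 238.]
top yellow_1 0.54 [ 0.45  -0.074  0.007] [292. 239.]
top yellow_1 0.24 [0.587 0.159 0.003] [217. 197.]
top blue_tray 0.85 [0.597 0.357 0.005] [154. 196.]
top small_steel_dish 0.67 [0.588 0.16  0.005] [216. 197.]
[0.14990213 0.63249497 0.16988432] [-2.74360719e-05  1.16131811e-01  9.93233810e-01  2.29159309e-05] 0.0940833112010512 0.6
```

View pics/scene1.png

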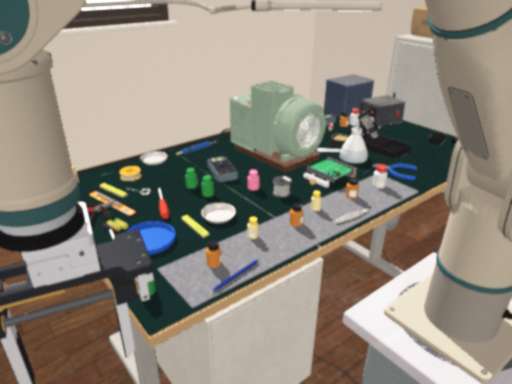

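View pics/top1.png

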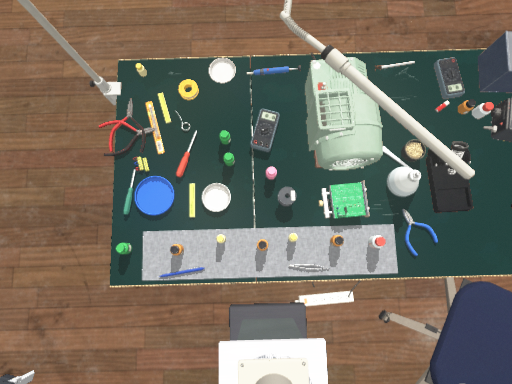

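```bash
python3 - <<'E'
import cv2
a=cv2.imread("pics/scene1.png")[165:325,120:420]
cv2.imwrite("pics/crop1.png",cv2.resize(a,None,fx=2.6,fy=2.6,interpolation=cv2.INTER_CUBIC))
E
```

```text
(no output)
```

View pics/crop1.png

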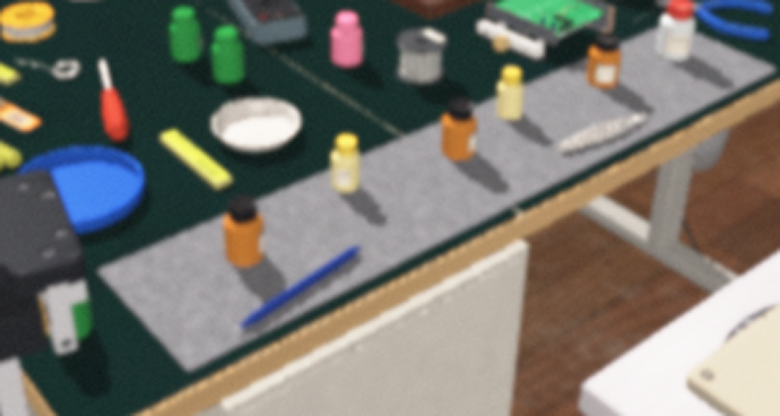

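Candidates, with scene-picture pixels:
- **Amber/black caps on the mat:** (213,256), (296,215) and (352,190). These are the three I want.
- **Look-alikes to ignore:** green (190,178), (207,186) and (146,285), pink (254,180), and amber at the back (345,120).
- **White/red cap on the mat:** (380,177) is the one I want. There is a white/red one at the back at (355,117), which I leave alone.
- **Yellow:** (253,228) and (317,200) stay put.
- **Pale dish near the mat:** (218,212). The other dish, at the far edge, is at (154,158).
- **Tray:** (152,238).

The crop confirms these choices. I'll start by squaring the yaw and moving toward the left amber bottle.

Emit:
servo_tool --pt "0 0 0 0 0 -0.078 1" --pt "0 0 0 0 0 -0.078 1" --pt "0 0 0 0 0 -0.077 1" --pt "-2 -2.6 0 0 0 0 1" --pt "-2 -2.6 0 0 0 0 1" --pt "-2 -2.6 0 0 0 0 1" --pt "-2 -2.6 0 0 0 0 1" --pt "-2 -2.6 0 0 0 0 1" --pt "-2 -2.6 0 0 0 0 1" --pt "-2 -2.6 0 0 0 0 1" --pt "-2 -2.6 0 0 0 0 1" --pt "0 0 0 0 0 0 1"

```text
time: 1.6
eef_pos: [0.3153, 0.4179, 0.1701]
orientation: [0.001, 0.005, 1.0, -0.002]
force: [0.2, -0.2, -0.4]
grip_width: 0.0941
grip_force: 0.0
```

```bash
cat > look.py <<'E'
from h import *
import sys
s=monitor.read_state(); print(s["time"],s["eef_pos"].round(4) if hasattr(s["eef_pos"],"round") else s["eef_pos"],np.round(s["orientation"],3),s["grip_width"],np.round(s["q"],2))
p=capture("wrist")
if len(sys.argv)>2: save(p,sys.argv[2])
C=cloud(p)
for t in sys.argv[1].split(","):
    for r in tip_of(t,p):
        w=world(p,r["xyz"]); print(t,round(r["score"],2),w.round(4),pix(p,w).round())
    for r in cut_out(t,p):
        m=r["pixels"]&(p["depth"]>0); 
        if m.sum()<50: continue
        P=C[m]; zt=np.percentile(P[:,2],95); T=P[P[:,2]>zt-0.004]
        if len(T)<5: continue
        (c,rad)=cv2.minEnclosingCircle(T[:,:2].astype(np.float32)); print("  mask",round(r["score"],2),"topz",zt.round(3),"cap mean",T.mean(0).round(4),"circ",np.round(c,4),round(rad,4),"rgb",p["pixels"][m].mean(0).round())
E
python3 look.py amber_1,yellow_1,blue_tray w1.png
```

```text
1.6 [0.3153 0.4179 0.1701] [ 0.001  0.005  1.    -0.002] 0.0940794896583179 [-0.97  0.45 -0.02  1.87  0.02  0.83  0.57]
amber_1 0.95 [0.4381 0.4343 0.0033] [271. 271.]
  mask 0.8 topz 0.058 cap mean [0.434  0.4376 0.0569] circ [0.4349 0.4378] 0.0123 rgb [100. 184. 118.]
blue_tray 0.8 [0.5995 0.3475 0.0024] [207. 378.]
  mask 0.89 topz 0.016 cap mean [0.5522 0.3517 0.0169] circ [0.4464 0.3519] 0.1613 rgb [119. 182. 235.]
```

View pics/w1.png

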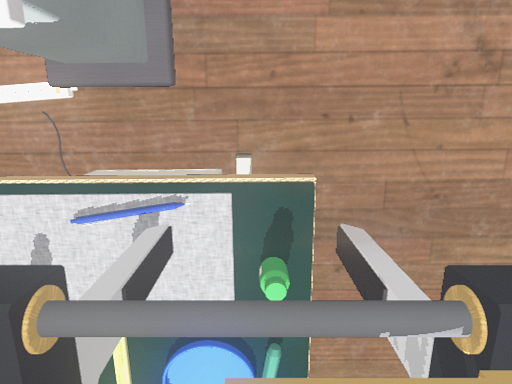

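The wrist view (image right = +y, down = +x) shows the green look-alike at (275,275), the tray at (208,362) and the pen at (128,212). Next I move over the left amber bottle.

Emit:
servo_tool --pt "-1.8 -2.4 0 0 0 0 1" --pt "-1.8 -2.4 0 0 0 0 1" --pt "-1.8 -2.4 0 0 0 0 1" --pt "-1.8 -2.4 0 0 0 0 1" --pt "-1.8 -2.4 0 0 0 0 1" --pt "-1.8 -2.1 0 0 0 0 1" --pt "0 0 0 0 0 0 1" --pt "0 0 0 0 0 0 1"

```text
time: 2.62
eef_pos: [0.4185, 0.2832, 0.1698]
orientation: [0.0, 0.001, 1.0, 0.0]
force: [-0.9, 0.1, 0.3]
grip_width: 0.0943
grip_force: 0.0
```

```bash
python3 look.py amber_1,yellow_1,small_steel_dish,blue_tray w2.png
```

```text
2.6167 [0.4185 0.2832 0.1698] [0.    0.001 1.    0.   ] 0.09433881532930576 [-0.65  0.42 -0.01  1.91  0.    0.8   0.91]
amber_1 0.84 [0.4372 0.4381 0.0036] [389. 190.]
amber_1 0.82 [0.4285 0.2768 0.005 ] [251. 183.]
amber_1 0.69 [0.7056 0.1105 0.0011] [131. 380.]
amber_1 0.63 [0.4349 0.0142 0.0023] [ 27. 188.]
amber_1 0.61 [0.4567 0.1441 0.0059] [138. 207.]
  mask 0.97 topz 0.059 cap mean [0.4267 0.277  0.0585] circ [0.4269 0.2767] 0.0125 rgb [154. 130. 110.]
  mask 0.77 topz 0.023 cap mean [0.6888 0.1162 0.0222] circ [0.6918 0.1159] 0.0124 rgb [ 73. 132.  86.]
  mask 0.57 topz 0.058 cap mean [0.4348 0.4366 0.0569] circ [0.4353 0.4373] 0.0124 rgb [106. 182. 120.]
  mask 0.56 topz 0.058 cap mean [0.4343 0.0271 0.0576] circ [0.4341 0.0241] 0.0108 rgb [168. 129.  91.]
yellow_1 0.61 [0.4578 0.1417 0.0028] [137. 207.]
  mask 0.95 topz 0.055 cap mean [0.455  0.1441 0.054 ] circ [0.4555 0.1433] 0.0092 rgb [225. 218. 169.]
small_steel_dish 0.9 [ 0.5893  0.1543 -0.0007] [157. 304.]
  mask 0.81 topz 0.304 cap mean [0.391  0.2599 0.3144] circ [0.3911 0.2597] 0.004 rgb [240. 239. 238.]
blue_tray 0.71 [0.5976 0.3491 0.0025] [307. 311.]
  mask 0.94 topz 0.016 cap mean [0.5935 0.3484 0.0148] circ [0.5972 0.3508] 0.0626 rgb [ 88. 141. 224.]
```

View pics/w2.png

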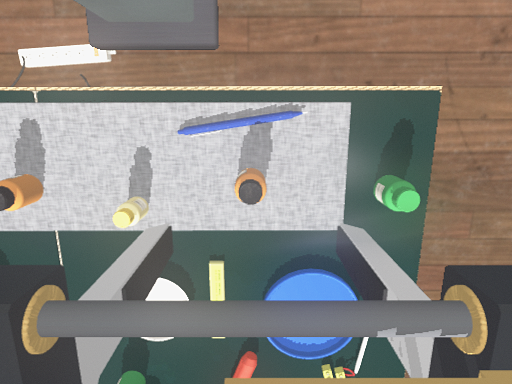

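The wrist view shows amber at (251,188), yellow at (130,212), green at (397,193), the tray at (312,312) and the dish at (160,308). I'll descend on the amber bottle and grip it.

Emit:
servo_tool --pt "-0.8 -0.6 0 0 0 0 1" --pt "0 0 2.5 0 0 0 1" --pt "0 0 2.5 0 0 0 1" --pt "0 0 2.5 0 0 0 1" --pt "0 0 2.5 0 0 0 1" --pt "0 0 2 0 0 0 1" --pt "0 0 1.8 0 0 0 1" --pt "0 0 1 0 0 0 1" --pt "0 0 0 0 0 0 1" --pt "0 0 0 0 0 0 0.3" --pt "0 0 0 0 0 0 0.2" --pt "0 0 0 0 0 0 0.2" --grip_force 12

```text
time: 4.07
eef_pos: [0.427, 0.2781, 0.023]
orientation: [0.001, 0.0, 1.0, 0.001]
force: [-0.4, -0.1, 0.0]
grip_width: 0.0775
grip_force: 0.0
```

Emit:
servo_tool --pt "0 0 0 0 0 0 0.2" --pt "0 0 0 0 0 0 0.2" --pt "0 0 0 0 0 0 0.2" --pt "0 0 0 0 0 0 0.2" --pt "0 0 0 0 0 0 0.2" --pt "0 0 0 0 0 0 0.2"

```text
time: 4.57
eef_pos: [0.426, 0.2776, 0.0219]
orientation: [-0.0, -0.0, 1.0, 0.0]
force: [0.9, 0.7, -0.3]
grip_width: 0.0371
grip_force: 0.0
```

Emit:
servo_tool --pt "0 0 0 0 0 0 0.2" --pt "0 0 0 0 0 0 0.2" --pt "0 0 0 0 0 0 0.2" --pt "0 0 0 0 0 0 0.2" --pt "0 0 -2 0 0 0 0.2" --pt "0 0 -3 0 0 0 0.2" --pt "0 0 -3 0 0 0 0.2" --pt "0 0 0 0 0 0 0.2"

```text
time: 5.23
eef_pos: [0.429, 0.2795, 0.1063]
orientation: [0.003, 0.0, 1.0, 0.002]
force: [-0.2, 0.1, -1.2]
grip_width: 0.0221
grip_force: 12.0
```

Emit:
servo_tool --pt "-2.5 0.8 0 0 0 0 0.2" --pt "-2.5 0.8 0 0 0 0 0.2" --pt "-2.5 0.8 0 0 0 0 0.2" --pt "-2.5 0.8 0 0 0 0 0.2" --pt "-2.5 0.8 0 0 0 0 0.2" --pt "-2.5 0.8 0 0 0 0 0.2" --pt "-2.5 0.8 0 0 0 0 0.2" --pt "-2.5 0.6 0 0 0 0 0.2" --pt "0 0 0 0 0 0 0.2" --pt "0 0 0 0 0 0 0.2"

```text
time: 6.07
eef_pos: [0.626, 0.3388, 0.1001]
orientation: [-0.001, 0.0, 1.0, -0.001]
force: [-0.0, 0.1, -1.2]
grip_width: 0.0214
grip_force: 12.0
```

```bash
python3 look.py amber_1,blue_tray w3.png
```

```text
6.0667 [0.626  0.3388 0.1001] [-0.001  0.     1.    -0.001] 0.021381925263810317 [-0.53  0.79 -0.01  1.38  0.01  0.97  1.03]
amber_1 0.69 [0.6287 0.3379 0.0804] [256. 214.]
amber_1 0.64 [ 0.7065  0.1132 -0.001 ] [ 37. 263.]
amber_1 0.58 [0.7712 0.1243 0.003 ] [ 55. 321.]
  mask 0.83 topz 0.138 cap mean [0.6266 0.3368 0.137 ] circ [0.6247 0.3374] 0.0155 rgb [114.  95.  90.]
  mask 0.83 topz 0.057 cap mean [0.7035 0.1231 0.0566] circ [0.7032 0.1209] 0.0104 rgb [ 67. 131.  80.]
  mask 0.66 topz 0.058 cap mean [0.7749 0.1281 0.057 ] circ [0.7754 0.1269] 0.013 rgb [ 77. 152.  92.]
blue_tray 0.81 [0.6002 0.3486 0.0013] [267. 160.]
  mask 0.63 topz 0.016 cap mean [0.5862 0.3531 0.0153] circ [0.5976 0.3513] 0.0621 rgb [ 83. 134. 229.]
```

View pics/w3.png

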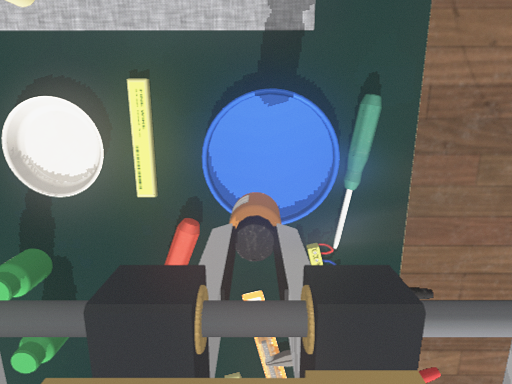

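The amber bottle is upright in the grip at (256,230), over the far part of the tray, which is centred at (271,157). I'll lower and release it.

Emit:
servo_tool --pt "-0.1 0 2 0 0 0 0.2" --pt "0 0 2 0 0 0 0.2" --pt "0 0 1.5 0 0 0 0.2" --pt "0 0 1.2 0 0 0 0.2" --pt "0 0 0.7 0 0 0 0.2" --pt "0 0 0.3 0 0 0 0.2" --pt "0 0 0 0 0 0 0.2" --pt "0 0 0 0 0 0 0.2"

```text
time: 6.98
eef_pos: [0.6275, 0.3399, 0.0257]
orientation: [0.001, -0.0, 1.0, 0.0]
force: [-0.9, 0.1, -0.5]
grip_width: 0.0221
grip_force: 12.0
```

Emit:
servo_tool --pt "0 0 0 0 0 0 0.2" --pt "0 0 0 0 0 0 0.4" --pt "0 0 0 0 0 0 0.6" --pt "0 0 0 0 0 0 0.65" --pt "0 0 0 0 0 0 0.65" --pt "0 0 0 0 0 0 0.65" --pt "0 0 0 0 0 0 0.65"

```text
time: 7.57
eef_pos: [0.627, 0.3396, 0.0249]
orientation: [0.0, -0.0, 1.0, 0.0]
force: [-0.3, -0.4, 0.2]
grip_width: 0.0582
grip_force: 0.0
```

Emit:
servo_tool --pt "0 0 -1 0 0 0 0.65" --pt "0 0 -2 0 0 0 0.65" --pt "0 0 -3 0 0 0 0.65" --pt "0 0 -3 0 0 0 0.8" --pt "0 0 -3 0 0 0 1" --pt "0 0 -2 0 0 0 1" --pt "0 0 0 0 0 0 1"

```text
time: 8.15
eef_pos: [0.6303, 0.3414, 0.1715]
orientation: [0.004, -0.0, 1.0, 0.003]
force: [0.7, 0.4, 1.5]
grip_width: 0.0843
grip_force: 0.0
```

```bash
python3 look.py amber_1 w4.png
```

```text
8.15 [0.6303 0.3414 0.1715] [ 0.004 -0.     1.     0.003] 0.0843420588011745 [-0.53  0.72 -0.    1.31  0.    1.09  1.03]
amber_1 0.62 [ 7.048e-01  1.099e-01 -3.000e-04] [ 66. 232.]
amber_1 0.56 [0.6307 0.3386 0.0054] [253. 174.]
amber_1 0.55 [0.7765 0.1233 0.0025] [ 84. 286.]
  mask 0.97 topz 0.058 cap mean [0.7039 0.1167 0.057 ] circ [0.7039 0.1162] 0.0124 rgb [ 79. 156.  95.]
  mask 0.84 topz 0.307 cap mean [0.6038 0.2962 0.3094] circ [0.6036 0.2979] 0.0043 rgb [ 71. 121.  81.]
  mask 0.62 topz 0.062 cap mean [0.6283 0.3391 0.0612] circ [0.6288 0.3392] 0.0123 rgb [131. 110. 120.]
```

View pics/w4.png

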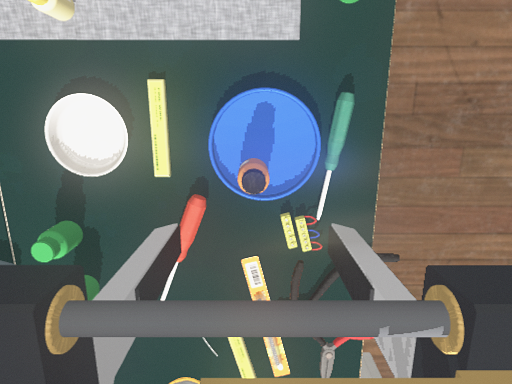

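The first amber bottle stands in the tray at (254,178). Next is the middle one.

Emit:
servo_tool --pt "1.8 -2.9 0 0 0 0 1" --pt "1.8 -2.9 0 0 0 0 1" --pt "1.8 -2.9 0 0 0 0 1" --pt "1.8 -2.9 0 0 0 0 1" --pt "1.8 -2.9 0 0 0 0 1" --pt "1.8 -2.9 0 0 0 0 1" --pt "1.8 -2.9 0 0 0 0 1" --pt "1.8 -2.9 0 0 0 0 1" --pt "1.8 -2.9 0 0 0 0 1" --pt "1.8 -2.9 0 0 0 0 1" --pt "1.8 -2.9 0 0 0 0 1" --pt "0 0 0 0 0 0 1"

```text
time: 9.3
eef_pos: [0.4229, 0.0146, 0.1635]
orientation: [-0.004, 0.004, 1.0, -0.002]
force: [-0.2, 0.4, -0.0]
grip_width: 0.0943
grip_force: 0.0
```

Emit:
servo_tool --pt "0 0 0 0 0 0 1" --pt "0 0 0 0 0 0 1" --pt "0 0 0 0 0 0 1"

```text
time: 9.55
eef_pos: [0.4295, 0.0217, 0.1644]
orientation: [-0.0, -0.001, 1.0, 0.0]
force: [-0.4, -0.4, -0.5]
grip_width: 0.0942
grip_force: 0.0
```

```bash
python3 look.py amber_1,yellow_1,small_steel_dish w5.png
```

```text
9.55 [0.4295 0.0217 0.1644] [-0.    -0.001  1.     0.   ] 0.09421242484392287 [-0.11  0.33 -0.    2.1   0.    0.71  1.46]
amber_1 0.96 [ 0.6569 -0.0181  0.    ] [225. 345.]
amber_1 0.84 [ 4.378e-01 -2.062e-01  2.000e-04] [ 59. 181.]
amber_1 0.67 [ 0.7052  0.1108 -0.0016] [321. 375.]
amber_1 0.56 [0.4373 0.0161 0.0056] [251. 182.]
  mask 0.85 topz 0.059 cap mean [ 0.4401 -0.2068  0.0586] circ [ 0.441  -0.2075] 0.0128 rgb [143. 119.  96.]
  mask 0.83 topz 0.06 cap mean [0.4336 0.0178 0.0585] circ [0.434  0.0179] 0.0125 rgb [141. 119. 102.]
  mask 0.79 topz 0.055 cap mean [ 0.6511 -0.0169  0.057 ] circ [ 0.5377 -0.0046] 0.1298 rgb [207. 148. 165.]
  mask 0.48 topz 0.019 cap mean [0.6886 0.1128 0.0175] circ [0.6911 0.113 ] 0.0115 rgb [ 73. 128.  84.]
yellow_1 0.73 [ 0.4539 -0.0743  0.0024] [174. 196.]
yellow_1 0.69 [0.4609 0.1398 0.0025] [357. 202.]
  mask 0.94 topz 0.055 cap mean [0.4553 0.1419 0.0539] circ [0.4558 0.1422] 0.0095 rgb [220. 212. 158.]
  mask 0.75 topz 0.055 cap mean [ 0.4537 -0.0742  0.054 ] circ [ 0.4539 -0.0745] 0.0094 rgb [218. 211. 153.]
small_steel_dish 0.69 [ 0.5859  0.1533 -0.0009] [359. 296.]
  mask 0.89 topz 0.016 cap mean [0.5356 0.1084 0.0652] circ [0.4912 0.078 ] 0.0982 rgb [240. 239. 237.]
```

Emit:
servo_tool --pt "-0.5 -0.4 0 0 0 0 0.75" --pt "0 0 2.5 0 0 0 0.75" --pt "0 0 2.5 0 0 0 0.75" --pt "0 0 2.5 0 0 0 0.75" --pt "0 0 2.5 0 0 0 0.75" --pt "0 0 2 0 0 0 0.75" --pt "0 0 1.5 0 0 0 0.75" --pt "0 0 0.8 0 0 0 0.75" --pt "0 0 0 0 0 0 0.75" --pt "0 0 0 0 0 0 0.5" --pt "0 0 0 0 0 0 0.2" --pt "0 0 0 0 0 0 0.2"

```text
time: 10.9
eef_pos: [0.435, 0.0166, 0.0228]
orientation: [0.001, -0.0, 1.0, 0.0]
force: [0.1, -0.1, -0.5]
grip_width: 0.0538
grip_force: 0.0
```

Emit:
servo_tool --pt "0 0 0 0 0 0 0.2" --pt "0 0 0 0 0 0 0.2" --pt "0 0 0 0 0 0 0.2" --pt "0 0 0 0 0 0 0.2" --pt "0 0 0 0 0 0 0.2" --pt "0 0 0 0 0 0 0.2" --pt "0 0 0 0 0 0 0.2" --pt "0 0 0 0 0 0 0.2"

```text
time: 11.57
eef_pos: [0.4341, 0.0166, 0.0219]
orientation: [-0.0, -0.0, 1.0, 0.0]
force: [1.0, 0.4, 1.2]
grip_width: 0.0224
grip_force: 11.2
```

Emit:
servo_tool --pt "0 0 -2 0 0 0 0.2" --pt "0 0 -3 0 0 0 0.2" --pt "0 0 -3 0 0 0 0.2" --pt "0 0 -1 0 0 0 0.2" --pt "0 0 0 0 0 0 0.2"

```text
time: 11.98
eef_pos: [0.436, 0.0166, 0.1141]
orientation: [0.003, -0.0, 1.0, 0.0]
force: [-0.0, -0.4, -1.1]
grip_width: 0.0223
grip_force: 11.0
```

Emit:
servo_tool --pt "-1.2 2.9 0 0 0 0 0.2" --pt "-1.2 2.9 0 0 0 0 0.2" --pt "-1.2 2.9 0 0 0 0 0.2" --pt "-1.2 2.9 0 0 0 0 0.2" --pt "-1.2 2.9 0 0 0 0 0.2" --pt "-1.2 2.9 0 0 0 0 0.2" --pt "-1.2 2.9 0 0 0 0 0.2" --pt "-1.2 2.9 0 0 0 0 0.2" --pt "-1.2 2.9 0 0 0 0 0.2" --pt "-1.2 2.9 0 0 0 0 0.2" --pt "-1.2 3.2 0 0 0 0 0.2" --pt "0 0 0 0 0 0 0.2"

```text
time: 12.98
eef_pos: [0.5656, 0.3469, 0.1095]
orientation: [-0.0, -0.003, 1.0, 0.003]
force: [0.1, 1.2, 0.0]
grip_width: 0.0194
grip_force: 0.0
```

Emit:
servo_tool --pt "0 0 0 0 0 0 0.2" --pt "0 0 0 0 0 0 0.2" --pt "0 0 0 0 0 0 0.2"

```text
time: 13.23
eef_pos: [0.5655, 0.3364, 0.1109]
orientation: [-0.001, 0.001, 1.0, -0.001]
force: [-0.1, -0.5, -0.3]
grip_width: 0.019
grip_force: 0.0
```

```bash
python3 look.py amber_1,blue_tray
```

```text
13.2333 [0.5655 0.3364 0.1109] [-0.001  0.001  1.    -0.001] 0.0189961497754051 [-0.59  0.7   0.02  1.55 -0.02  0.89  1.01]
amber_1 0.88 [0.6302 0.3368 0.0086] [257. 249.]
amber_1 0.86 [0.6185 0.3727 0.0228] [294. 243.]
amber_1 0.66 [ 0.7748  0.1229 -0.0013] [ 71. 362.]
amber_1 0.58 [0.4387 0.4351 0.    ] [366.  47.]
amber_1 0.57 [0.7069 0.1104 0.0014] [ 51. 311.]
  mask 0.89 topz 0.033 cap mean [0.7609 0.1292 0.0326] circ [0.7647 0.1284] 0.0123 rgb [ 66. 125.  78.]
  mask 0.73 topz 0.062 cap mean [0.6274 0.339  0.0633] circ [0.6051 0.3392] 0.0359 rgb [129. 109.  99.]
  mask 0.69 topz 0.058 cap mean [0.4363 0.4367 0.0571] circ [0.436  0.4372] 0.0125 rgb [111. 202. 128.]
  mask 0.57 topz 0.058 cap mean [0.7053 0.1164 0.0572] circ [0.7043 0.1158] 0.0122 rgb [101. 201. 120.]
blue_tray 0.79 [ 5.987e-01  3.503e-01 -3.000e-04] [270. 216.]
  mask 0.98 topz 0.016 cap mean [0.5756 0.3593 0.016 ] circ [0.5976 0.3513] 0.0621 rgb [ 87. 134. 224.]
```

```bash
python3 - <<'E'
from h import *
p=capture("wrist"); a=p["pixels"]; save(p,"w6.png")
b=capture("scene")["pixels"][190:310,90:270]
cv2.imwrite("pics/s6.png",cv2.resize(np.vstack([cv2.resize(a,(768,576))[120:470],cv2.resize(b,(768,512))[260:510]]),(768,590))[:,:,::-1])
E
```

```text
(no output)
```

View pics/s6.png

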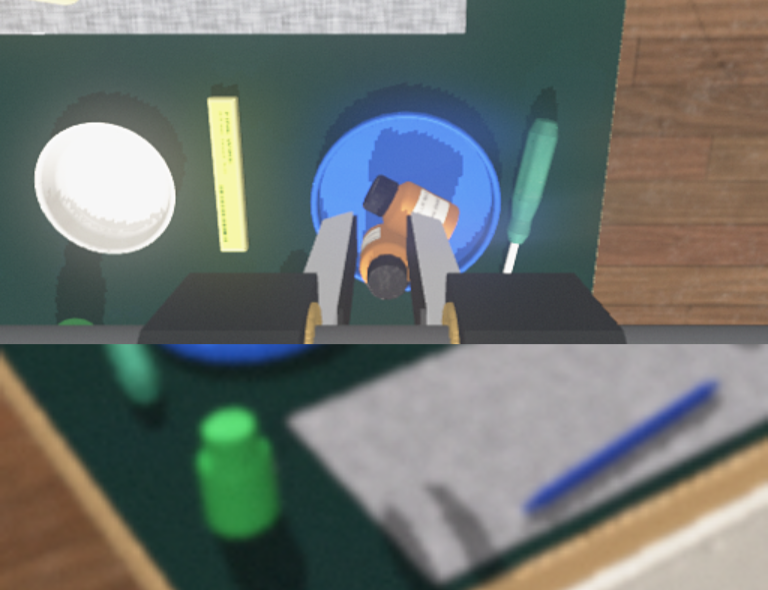

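The second bottle slipped: the pads had closed on its 22 mm neck. It now lies in the tray, cap at (378,195) and body at (440,212) of the composite, touching the standing first bottle at (386,260). I'll rise and turn the gripper across its axis, then measure.

Emit:
servo_tool --pt "0 0 -3 0 0 0 0.3" --pt "0 0 -3 0 0 0.12 0.6" --pt "0 0 -2 0 0 0.12 0.6" --pt "0 0 0 0 0 0.12 0.6" --pt "0 0 0 0 0 0.12 0.6" --pt "0 0 0 0 0 0.12 0.6" --pt "0 0 0 0 0 0.12 0.6" --pt "0 0 0 0 0 0.12 0.6" --pt "0 0 0 0 0 0.12 0.6" --pt "0 0 0 0 0 0.12 0.6" --pt "0 0 0 0 0 0.12 0.6" --pt "0 0 0 0 0 0.12 0.6"

```text
time: 14.58
eef_pos: [0.5659, 0.3386, 0.192]
orientation: [-0.0, 0.615, 0.788, 0.0]
force: [0.6, -0.9, -0.6]
grip_width: 0.0564
grip_force: 0.0
```

Emit:
servo_tool --pt "0 0 0 0 0 0.12 0.6" --pt "0 0 0 0 0 0.12 0.6" --pt "0 0 0 0 0 0.12 0.6" --pt "0 0 0 0 0 0.12 0.6" --pt "0 0 0 0 0 0 0.6" --pt "0 0 0 0 0 0 0.6"

```text
time: 15.08
eef_pos: [0.5658, 0.3386, 0.1918]
orientation: [0.0, 0.782, 0.623, -0.0]
force: [-0.2, 0.4, 0.1]
grip_width: 0.056
grip_force: 0.0
```

```bash
cat > lie.py <<'E'
from h import *
import sys
cx,cy,R=map(float,sys.argv[1:4])
s=monitor.read_state(); print(s["time"],s["eef_pos"].round(4),np.round(s["orientation"],3),np.round(s["q"],2))
p=capture("wrist"); save(p,sys.argv[4]); C=cloud(p)
hsv=cv2.cvtColor(p["pixels"],cv2.COLOR_RGB2HSV)
near=(np.hypot(C[...,0]-cx,C[...,1]-cy)<R)&(p["depth"]>0)&(C[...,2]>.009)&(C[...,2]<.05)&(np.hypot(C[...,0]-.629,C[...,1]-.339)>.019)
notblue=~((hsv[...,0]>95)&(hsv[...,0]<130)&(hsv[...,1]>90))
m=near&notblue; P=C[m]
amber=m&(hsv[...,0]<20)&(hsv[...,1]>100); dark=m&(p["pixels"].max(-1)<75)
print("n",m.sum(),"amber",amber.sum(),C[amber].mean(0).round(4),"dark",dark.sum(),C[dark].mean(0).round(4) if dark.any() else "")
(c,wh,a)=cv2.minAreaRect(P[:,:2].astype(np.float32)); print("rect",np.round(c,4),np.round(wh,4),a, "zmax",P[:,2].max().round(4), cv2.boxPoints((c,wh,a)).round(4).tolist())
E
python3 lie.py 0.597 0.351 0.056 w7.png
```

```text
15.0833 [0.5658 0.3386 0.1918] [ 0.     0.782  0.623 -0.   ] [-0.87  0.67  0.52  1.47 -0.35  1.09 -0.51]
n 1283 amber 15 [0.6002 0.3813 0.034 ] dark 0 
rect [0.5973 0.3536] [0.0556 0.0342] 62.149803161621094 zmax 0.0414 [[0.5691999793052673, 0.336899995803833], [0.599399983882904, 0.32100000977516174], [0.6254000067710876, 0.3702000081539154], [0.5952000021934509, 0.38609999418258667]]
```

View pics/w7.png

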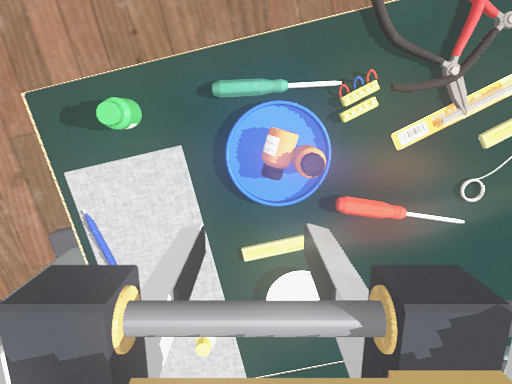

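The tray is at (278,152). The bottle lies with its cap at (272,170) and base at (285,135), and the standing one at (311,162) is touching it. I'll measure the bottle's profile to pick the right grip height.

```bash
python3 - <<'E'
from h import *
p=capture("wrist"); C=cloud(p)
u=np.array([.467,.884]); n=np.array([.884,-.467]); o=np.array([.5973,.3536])
D=C[...,:2]-o; a=D@u; b=D@n; z=C[...,2]
m=(abs(a)<.034)&(b<.017)&(b>-.03)&(z>.012)&(z<.05)&(p["depth"]>0)
for lo in np.arange(-.032,.032,.004):
    k=m&(a>=lo)&(a<lo+.004)
    if k.sum()>3: print(round(1e3*(lo+.002)), k.sum(), "z95",np.percentile(z[k],97).round(4),"b",b[k].min().round(4),b[k].max().round(4), p["pixels"][k].mean(0).round())
q=(np.hypot(C[...,0]-.629,C[...,1]-.339)<.019)&(p["depth"]>0)&(z>.01)
for lo in np.arange(.01,.065,.005):
    k=q&(z>=lo)&(z<lo+.005)
    if k.sum()>2: print("st",round(1e3*lo),k.sum(),"r max",np.percentile(np.hypot(C[k][:,0]-.629,C[k][:,1]-.339),[50,95]).round(4))
E
```

```text
-26 62 z95 0.035 b -0.0115 0.0117 [105. 101. 146.]
-22 73 z95 0.0354 b -0.012 0.0118 [108. 102. 151.]
-18 73 z95 0.0355 b -0.0121 0.0121 [106.  98. 151.]
-14 70 z95 0.0355 b -0.0119 0.0111 [153. 122. 157.]
-10 79 z95 0.0389 b -0.0157 0.0162 [209. 156. 165.]
-6 105 z95 0.0399 b -0.0166 0.0169 [222. 169. 170.]
-2 105 z95 0.0401 b -0.0166 0.0164 [226. 180. 180.]
2 109 z95 0.0401 b -0.017 0.0166 [232. 205. 202.]
6 108 z95 0.0399 b -0.0167 0.0168 [240. 220. 206.]
10 112 z95 0.0401 b -0.0168 0.0168 [239. 225. 205.]
14 107 z95 0.0397 b -0.0165 0.0165 [245. 235. 209.]
18 112 z95 0.0401 b -0.0166 0.0167 [244. 228. 197.]
22 110 z95 0.0399 b -0.0162 0.0169 [238. 206. 162.]
26 110 z95 0.0397 b -0.016 0.0169 [238. 203. 166.]
st 10 17 r max [0.0158 0.0167]
st 15 22 r max [0.0159 0.0168]
st 20 17 r max [0.0158 0.0166]
st 25 27 r max [0.0159 0.0187]
st 30 18 r max [0.0161 0.017 ]
st 35 27 r max [0.0157 0.0173]
st 40 202 r max [0.0149 0.0171]
st 45 77 r max [0.0123 0.0148]
st 50 23 r max [0.0111 0.0125]
st 55 51 r max [0.0115 0.0135]
st 60 386 r max [0.0082 0.012 ]
```

Only the lower 36 mm of the bottle has the full diameter, and both grips were on the shoulder or neck. I need the TCP about 11 mm lower. Plan:
1. Move the standing bottle aside to the mat, gripped properly.
2. Right the lying bottle.

Emit:
servo_tool --pt "0 0 0 0 0 -0.12 0.7" --pt "0 0 0 0 0 -0.12 0.7" --pt "0 0 0 0 0 -0.12 0.7" --pt "0 0 0 0 0 -0.12 0.7" --pt "0 0 0 0 0 -0.12 0.7" --pt "0 0 0 0 0 -0.12 0.7" --pt "0 0 0 0 0 -0.12 0.7" --pt "0 0 0 0 0 -0.12 0.7" --pt "0 0 0 0 0 -0.12 0.6" --pt "0 0 0 0 0 -0.12 0.5" --pt "0 0 0 0 0 -0.12 0.44" --pt "0 0 0 0 0 -0.06 0.44"

```text
time: 16.18
eef_pos: [0.5662, 0.3383, 0.1921]
orientation: [0.0, 0.205, 0.979, 0.0]
force: [0.2, 0.4, -0.4]
grip_width: 0.0435
grip_force: 0.0
```

Emit:
servo_tool --pt "-1.9 0.9 1 0 0 0 0.44" --pt "-1.9 0.9 1 0 0 0 0.44" --pt "-1.9 0.8 1 0 0 0 0.44" --pt "0 0 1 0 0 0 0.44" --pt "0 0 1 0 0 0 0.44" --pt "0 0 1 0 0 0 0.44" --pt "0 0 0 0 0 0 0.44" --pt "0 0 0 0 0 0 0.44" --pt "0 0 0 0 0 0 0.44"

```text
time: 16.93
eef_pos: [0.6283, 0.3397, 0.1326]
orientation: [0.0, 0.208, 0.978, 0.0]
force: [-0.2, 0.5, -0.6]
grip_width: 0.0414
grip_force: 0.0
```

```bash
cat > go.py <<'E'
# usage: go.py x y z [yaw_deg of tool y] -> tool-frame cm shift at present orientation
from h import *
from scipy.spatial.transform import Rotation as Ro
import sys
s=monitor.read_state(); q=s["orientation"]; R=Ro.from_quat([q[1],q[2],q[3],q[0]]).as_matrix()
print("pos",s["eef_pos"].round(4),"tool y yaw",np.degrees(np.arctan2(R[1,1],R[0,1])).round(1),"w",round(s["grip_width"],4),"q",np.round(s["q"],2),"t",round(s["time"],1))
if len(sys.argv)>3: print("cm in tool",(100*R.T@(np.array(list(map(float,sys.argv[1:4])))-s["eef_pos"])).round(2))
E
python3 go.py .629 .339 .012; python3 look.py amber_1 | grep mask
```

```text
pos [0.6283 0.3397 0.1326] tool y yaw 66.0 w 0.0414 q [-0.6   0.77  0.13  1.35 -0.11  1.03  0.7 ] t 16.9
cm in tool [-0.09 -0.04 12.06]
  mask 0.84 topz 0.04 cap mean [0.6006 0.3614 0.0381] circ [0.5983 0.3544] 0.0276 rgb [195. 164. 154.]
  mask 0.83 topz 0.062 cap mean [0.6294 0.3391 0.0612] circ [0.6299 0.3391] 0.0123 rgb [139. 112. 110.]
```

Emit:
servo_tool --pt "0 0 2.5 0 0 0 0.44" --pt "0 0 2.5 0 0 0 0.44" --pt "0 0 2 0 0 0 0.44" --pt "0 0 1.5 0 0 0 0.44" --pt "0 0 1.2 0 0 0 0.44" --pt "0 0 1 0 0 0 0.44" --pt "0 0 0.8 0 0 0 0.44" --pt "0 0 0.5 0 0 0 0.44" --pt "0 0 0 0 0 0 0.44" --pt "0 0 0 0 0 0 0.2" --pt "0 0 0 0 0 0 0.2" --pt "0 0 0 0 0 0 0.2" --grip_force 20

```text
time: 18.08
eef_pos: [0.6295, 0.3397, 0.0129]
orientation: [0.001, 0.208, 0.978, 0.001]
force: [1.9, 1.4, 2.0]
grip_width: 0.0247
grip_force: 2.1
```

Emit:
servo_tool --pt "0 0 0 0 0 0 0.2" --pt "0 0 0 0 0 0 0.2"

```text
time: 18.25
eef_pos: [0.6295, 0.3397, 0.0129]
orientation: [0.001, 0.208, 0.978, 0.001]
force: [0.2, 0.3, 2.5]
grip_width: 0.0235
grip_force: 21.0
```

```bash
python3 - <<'E'
from h import *
p=capture("wrist"); a=p["pixels"][110:340,130:390]
cv2.imwrite("pics/c8.png",cv2.resize(a,None,fx=2.6,fy=2.6,interpolation=cv2.INTER_CUBIC)[:,:,::-1])
C=cloud(p); s=monitor.read_state(); from scipy.spatial.transform import Rotation as Ro
q=s["orientation"]; R=Ro.from_quat([q[1],q[2],q[3],q[0]]).as_matrix()
T=(C-s["eef_pos"])@R; ok=(p["depth"]>0)&(abs(T[...,0])<.015)&(abs(T[...,1])<.07)&(T[...,2]<.004)&(T[...,2]>-.11)
for lo in np.arange(-.11,.004,.006):
    k=ok&(T[...,2]>=lo)&(T[...,2]<lo+.006); y=T[k][:,1]
    if k.sum()>5: print(round(1e3*lo),k.sum(),"neg",np.round([y[y<0].min(),y[y<0].max()],4) if (y<0).any() else "","pos",np.round([y[y>0].min(),y[y>0].max()],4) if (y>0).any() else "")
E
```

```text
-110 360 neg [-0.02   -0.0135] pos [0.0101 0.0167]
-104 389 neg [-0.0213 -0.0134] pos [0.0099 0.0179]
-98 395 neg [-0.0221 -0.0134] pos [0.01   0.0186]
-92 409 neg [-0.0257 -0.0134] pos [0.0099 0.0222]
-86 447 neg [-0.0258 -0.0134] pos [0.01   0.0224]
-80 384 neg [-0.0256 -0.0133] pos [0.01   0.0224]
-74 339 neg [-0.0257 -0.0134] pos [0.01   0.0221]
-68 315 neg [-0.0256 -0.0134] pos [0.01   0.0221]
-62 278 neg [-0.0255 -0.0134] pos [0.01  0.022]
-56 272 neg [-0.0252 -0.002 ] pos [0.0064 0.022 ]
-50 1741 neg [-0.0252 -0.0003] pos [0.0001 0.0219]
-44 269 neg [-0.0246 -0.0003] pos [0.0002 0.0208]
-38 290 neg [-0.0182 -0.0003] pos [0.0002 0.0164]
-32 401 neg [-0.0173 -0.0003] pos [0.0003 0.014 ]
-26 75 neg [-0.0175 -0.0079] pos [0.0046 0.0143]
-20 80 neg [-0.0189 -0.0081] pos [0.0041 0.0143]
-14 63 neg [-0.0177 -0.0082] pos [0.0048 0.0138]
-8 614 neg [-0.0604 -0.0085] pos [0.0045 0.0556]
-2 480 neg [-0.0606 -0.0086] pos [0.0046 0.0567]
```

View pics/c8.png

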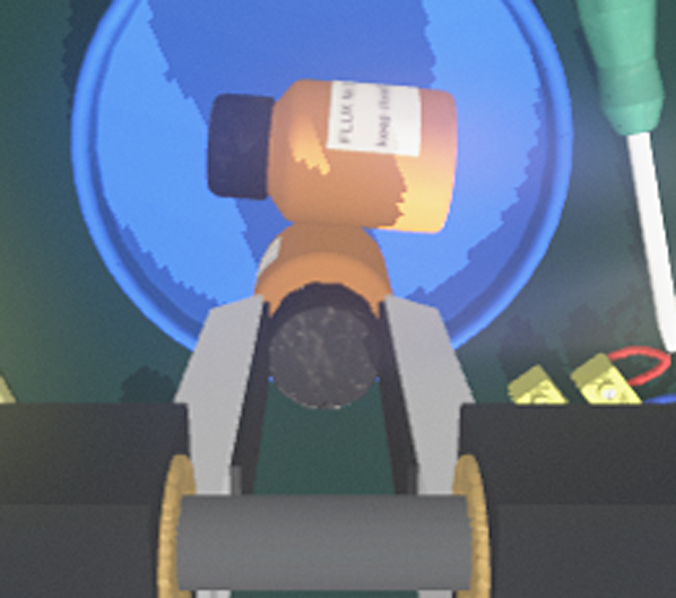

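```bash
python3 - <<'E'
from h import *
from scipy.spatial.transform import Rotation as Ro
p=capture("wrist"); C=cloud(p); s=monitor.read_state(); print(s["eef_pos"],s["force"],s["grip_width"])
q=s["orientation"]; R=Ro.from_quat([q[1],q[2],q[3],q[0]]).as_matrix()
T=(C-s["eef_pos"])@R*1e3
camT=(-p["R"].T@p["t"]-s["eef_pos"])@R; print("cam in tool",camT.round(3),"axis",(p["R"][2]@R).round(2))
for v in range(215,300,8):
    print(v,[ (u,*T[v,u].round().astype(int).tolist(),p["pixels"][v,u].tolist()) for u in (205,215,222,228,234,278,288,300)])
E
```

```text
[0.62958411 0.33956509 0.01286997] [0.72118504 0.86041282 4.35573264] 0.023259961061442957
cam in tool [ 0.069 -0.002 -0.214] axis [-0.24 -0.    0.97]
215 [(205, 0, -36, 7, [95, 154, 245]), (215, 0, -29, 8, [98, 156, 245]), (222, 0, -24, 8, [97, 156, 245]), (228, 0, -20, 7, [140, 168, 242]), (234, 11, -14, -28, [183, 130, 101]), (278, 8, 13, -20, [161, 122, 109]), (288, -1, 22, 8, [112, 162, 245]), (300, 0, 30, 7, [112, 161, 245])]
223 [(205, -6, -36, 7, [76, 116, 212]), (215, -6, -29, 7, [96, 155, 245]), (222, -6, -24, 7, [98, 157, 245]), (228, 6, -17, -28, [178, 152, 135]), (234, 7, -13, -31, [202, 142, 105]), (278, 8, 12, -35, [195, 157, 133]), (288, -6, 22, 7, [92, 122, 214]), (300, -6, 30, 8, [92, 117, 203])]
231 [(205, -12, -36, 6, [77, 116, 207]), (215, 8, -22, -48, [180, 180, 186]), (222, 8, -19, -48, [179, 179, 186]), (228, 8, -16, -48, [181, 182, 188]), (234, 3, -13, -34, [123, 96, 90]), (278, 7, 11, -44, [95, 89, 101]), (288, 8, 16, -48, [180, 177, 184]), (300, -12, 30, 7, [86, 114, 203])]
239 [(205, -15, -35, -1, [59, 94, 181]), (215, 8, -21, -59, [178, 178, 183]), (222, 
[... 1539 characters left out ...]
62, 84, 83]), (278, -51, 16, 12, [59, 76, 75]), (288, 7, 11, -97, [87, 85, 86]), (300, 8, 16, -100, [180, 180, 180])]
287 [(205, 8, -19, -106, [178, 178, 180]), (215, 8, -16, -105, [179, 178, 178]), (222, 7, -14, -104, [62, 63, 65]), (228, -7, -13, -80, [64, 67, 68]), (234, -58, -17, 12, [60, 83, 81]), (278, -58, 16, 12, [55, 82, 79]), (288, 7, 11, -104, [60, 60, 61]), (300, 8, 15, -106, [180, 180, 179])]
295 [(205, 25, -14, -140, [171, 164, 155]), (215, 8, -15, -110, [183, 182, 183]), (222, 4, -14, -105, [83, 80, 84]), (228, -64, -21, 10, [59, 79, 77]), (234, -64, -17, 11, [58, 82, 79]), (278, -64, 16, 11, [60, 84, 80]), (288, 4, 11, -105, [70, 70, 71]), (300, 8, 14, -112, [180, 179, 179])]
```

The crop shows the fingertips ending beside the cap. The cloud puts the physical tips about 43 mm behind the reported TCP, so every grip so far has been on the cap. From here I use true tip z = reported z + 43 mm. I'll open, go 40 mm lower and grip the body.

Emit:
servo_tool --pt "0 0 0 0 0 0 0.44" --pt "0 0 0 0 0 0 0.44" --pt "0 0 0 0 0 0 0.44" --pt "0 0 0 0 0 0 0.44" --pt "0 0 1 0 0 0 0.44" --pt "0 0 1 0 0 0 0.44"

```text
time: 18.85
eef_pos: [0.6289, 0.3392, -0.0086]
orientation: [0.0, 0.208, 0.978, 0.0]
force: [-0.0, -1.1, -1.0]
grip_width: 0.0411
grip_force: 0.0
```

Emit:
servo_tool --pt "0 0 0.5 0 0 0 0.44" --pt "0 0 0.5 0 0 0 0.44" --pt "0 0 0.5 0 0 0 0.44" --pt "0 0 0.5 0 0 0 0.44" --pt "0 0 0 0 0 0 0.44" --pt "0 0 0 0 0 0 0.44"

```text
time: 19.35
eef_pos: [0.6287, 0.3391, -0.0283]
orientation: [0.0, 0.208, 0.978, 0.0]
force: [-0.2, 0.1, 0.6]
grip_width: 0.0415
grip_force: 0.0
```

Emit:
servo_tool --pt "0 0 0 0 0 0 0.2" --pt "0 0 0 0 0 0 0.2" --pt "0 0 0 0 0 0 0.2" --pt "0 0 0 0 0 0 0.2"

```text
time: 19.68
eef_pos: [0.6286, 0.3391, -0.0282]
orientation: [-0.0, 0.208, 0.978, -0.0]
force: [-0.1, 0.0, -0.4]
grip_width: 0.0329
grip_force: 20.0
```

The width is 32.9 mm, so this is a proper body grip. I'll carry this bottle to the free spot on the mat.

Emit:
servo_tool --pt "0 0 -1.5 0 0 0 0.2" --pt "0 0 -2.5 0 0 0 0.2" --pt "0 0 -2.5 0 0 0 0.2" --pt "1.65 -1.45 -0.5 0 0 0 0.2" --pt "1.65 -1.45 0 0 0 0 0.2" --pt "1.65 -1.45 0 0 0 0 0.2" --pt "1.65 -1.45 0 0 0 0 0.2" --pt "1.65 -1.45 0 0 0 0 0.2" --pt "1.65 -1.45 0 0 0 0 0.2" --pt "1.65 -1.45 0 0 0 0 0.2" --pt "1.65 -1.45 0 0 0 0 0.2" --pt "1.65 -1.45 0 0 0 0 0.2"

```text
time: 20.68
eef_pos: [0.4393, 0.2804, 0.043]
orientation: [0.0, 0.208, 0.978, 0.001]
force: [-0.7, 0.3, -0.4]
grip_width: 0.0328
grip_force: 20.0
```

Emit:
servo_tool --pt "0 0 1 0 0 0 0.2" --pt "0 0 2 0 0 0 0.2" --pt "0 0 2 0 0 0 0.2" --pt "0 0 1.2 0 0 0 0.2" --pt "0 0 0.5 0 0 0 0.2" --pt "0 0 0.2 0 0 0 0.2" --pt "0 0 0 0 0 0 0.2" --pt "0 0 0 0 0 0 0.2"

```text
time: 21.35
eef_pos: [0.4406, 0.2808, -0.0265]
orientation: [0.001, 0.208, 0.978, 0.001]
force: [0.6, -0.4, -0.6]
grip_width: 0.0326
grip_force: 20.0
```

```bash
python3 go.py .44 .28 -.028; python3 look.py amber_1 | grep mask
```

```text
pos [ 0.4406  0.2808 -0.0265] tool y yaw 65.9 w 0.0326 q [-0.67  0.76  0.08  2.02 -0.15  0.36  0.68] t 21.4
cm in tool [ 0.03 -0.1   0.15]
  mask 0.75 topz 0.064 cap mean [0.4381 0.2802 0.0634] circ [0.4323 0.2837] 0.0188 rgb [127. 101.  79.]
```

Emit:
servo_tool --pt "0 0 0.1 0 0 0 0.2" --pt "0 0 0 0 0 0 0.3" --pt "0 0 0 0 0 0 0.5" --pt "0 0 0 0 0 0 0.6" --pt "0 0 0 0 0 0 0.6" --pt "0 0 0 0 0 0 0.6" --pt "0 0 -1.5 0 0 0 0.6" --pt "0 0 -2.5 0 0 0 0.6" --pt "0 0 -3 0 0 0 0.6" --pt "0 0 -3 0 0 0 0.6" --pt "0 0 -2 0 0 0 0.6" --pt "0 0 0 0 0 0 0.6"

```text
time: 22.5
eef_pos: [0.4425, 0.282, 0.0958]
orientation: [0.003, 0.208, 0.978, 0.003]
force: [0.2, 0.2, 0.3]
grip_width: 0.0562
grip_force: 0.0
```

Emit:
servo_tool --pt "-1.8 1.6 -0.5 0 0 0 0.6" --pt "-1.8 1.6 -0.5 0 0 0 0.6" --pt "-1.8 1.6 -0.5 0 0 0 0.6" --pt "-1.7 1.6 -0.5 0 0 0 0.6" --pt "-1.7 1.6 -0.5 0 0 0 0.6" --pt "-1.7 1.6 -0.5 0 0 0 0.6" --pt "-1.2 1.4 0 0 0 0 0.6" --pt "0 0 0 0 0 -0.12 0.6" --pt "0 0 0 0 0 -0.12 0.6" --pt "0 0 0 0 0 -0.12 0.6" --pt "0 0 0 0 0 -0.12 0.6" --pt "0 0 0 0 0 -0.12 0.6"

```text
time: 23.5
eef_pos: [0.5909, 0.3329, 0.1204]
orientation: [-0.001, -0.093, 0.996, -0.0]
force: [-0.5, -0.7, -0.2]
grip_width: 0.0565
grip_force: 0.0
```

Emit:
servo_tool --pt "0 0 0 0 0 -0.12 0.6" --pt "0 0 0 0 0 -0.12 0.6" --pt "0 0 0 0 0 -0.12 0.6" --pt "0 0 0 0 0 -0.12 0.6" --pt "0 0 0 0 0 -0.12 0.6" --pt "0 0 0 0 0 -0.12 0.6" --pt "0 0 0 0 0 -0.12 0.6" --pt "0 0 0 0 0 -0.06 0.6" --pt "0 0 0 0 0 0 0.6" --pt "0 0 0 0 0 0 0.6"

```text
time: 24.33
eef_pos: [0.591, 0.3328, 0.1208]
orientation: [-0.001, -0.513, 0.858, 0.0]
force: [0.8, 0.3, 0.4]
grip_width: 0.0565
grip_force: 0.0
```

```bash
python3 lie.py .597 .351 .056 w9.png;  python3 go.py .597 .3535 -.035
```

```text
24.3333 [0.591  0.3328 0.1208] [-0.001 -0.513  0.858  0.   ] [-0.4   0.73 -0.27  1.47  0.22  0.97  1.92]
n 1843 amber 614 [0.596  0.3553 0.0358] dark 0 
rect [0.5964 0.3532] [0.0561 0.034 ] 61.269474029541016 zmax 0.0409 [[0.5680000185966492, 0.3368000090122223], [0.5978000164031982, 0.320499986410141], [0.6248000264167786, 0.36970001459121704], [0.5950000286102295, 0.38600000739097595]]
pos [0.5911 0.3329 0.1211] tool y yaw 151.8 w 0.0563 q [-0.4   0.73 -0.27  1.47  0.22  0.97  1.92] t 24.4
cm in tool [-2.1   0.44 15.61]
```

Before gripping I'll test in free air that the arm can reach the sideways tilt.

Emit:
servo_tool --pt "0 0 -1 0 0.12 0 0.6" --pt "0 0 0 0 0.12 0 0.6" --pt "0 0 0 0 0.12 0 0.6" --pt "0 0 0 0 0.12 0 0.6" --pt "0 0 0 0 0.12 0 0.6" --pt "0 0 0 0 0.12 0 0.6" --pt "0 0 0 0 0.12 0 0.6" --pt "0 0 0 0 0.12 0 0.6" --pt "0 0 0 0 0.12 0 0.6" --pt "0 0 0 0 0.12 0 0.6" --pt "0 0 0 0 0 0 0.6" --pt "0 0 0 0 0 0 0.6"

```text
time: 25.38
eef_pos: [0.5697, 0.3074, 0.1153]
orientation: [-0.318, -0.48, 0.786, -0.226]
force: [0.0, -0.5, -0.0]
grip_width: 0.0562
grip_force: 0.0
```

```bash
python3 - <<'E'
from h import *
from scipy.spatial.transform import Rotation as Ro
s=monitor.read_state(); q=s["orientation"]; R=Ro.from_quat([q[1],q[2],q[3],q[0]]).as_matrix()
print(s["eef_pos"].round(4),R.round(3).tolist(),np.round(s["q"],2))
# check whether the finger tips (43 mm offset) move with tool z
p=capture("wrist"); C=cloud(p); T=(C-s["eef_pos"])@R*1e3
px=p["pixels"].astype(int); g=(px.max(-1)-px.min(-1)<14)&(px.min(-1)>140)&(abs(T[...,0]-8)<4)&(abs(T[...,1])<60)&(T[...,2]>-100)
print("grey finger z max",np.percentile(T[g][:,2],[90,99]), g.sum())
E
```

```text
[0.5697 0.3074 0.1153] [[-0.338, -0.897, -0.284], [-0.61, 0.438, -0.66], [0.716, -0.049, -0.696]] [-0.9   1.33  0.79  0.62 -0.26  1.98  2.25]
grey finger z max [162.60379381 175.77650881] 3018
```

The tilt stopped at q6's limit because this direction points inward. The tilt has to point to the arm's right, where q5 can go positive. I'll untilt, pick the bottle up, yaw it while held, then tilt it.

```bash
cat > to.py <<'E'
# to.py x y z yaw(tool y,deg) [tilt about tool y, deg]: rotvec to target (from now), then shift cm in target axes
from h import *
from scipy.spatial.transform import Rotation as Ro
import sys
a=list(map(float,sys.argv[1:])); s=monitor.read_state(); q=s["orientation"]; R=Ro.from_quat([q[1],q[2],q[3],q[0]])
y=np.radians(a[3]); Y=np.array([np.cos(y),np.sin(y),0]); Z=np.array([0,0,-1.]); X=np.cross(Y,Z)
Rt=Ro.from_matrix(np.stack([X,Y,Z],1))
if len(a)>4: Rt=Rt*Ro.from_euler("y",a[4],degrees=True)
print("t",round(s["time"],2),"pos",s["eef_pos"].round(4),"w",round(s["grip_width"],4),"q",np.round(s["q"],2),"tip",(s["eef_pos"]-.043*R.as_matrix()[:,2]).round(4))
print("rot",(R.inv()*Rt).as_rotvec().round(3),"shift cm",(100*Rt.as_matrix().T@(np.array(a[:3])-s["eef_pos"])).round(2))
E
python3 to.py .597 .3535 .121 151.3
```

```text
t 25.43 pos [0.5697 0.3069 0.1154] w 0.0565 q [-0.9   1.33  0.78  0.62 -0.25  1.98  2.25] tip [0.582  0.3352 0.1454]
rot [-0.062 -0.797  0.024] shift cm [-5.4  -0.16 -0.56]
```

Emit:
servo_tool --pt "0 0 0 -0.009 -0.114 0.003 0.6" --pt "0 0 0 -0.009 -0.114 0.003 0.6" --pt "0 0 0 -0.009 -0.114 0.003 0.6" --pt "0 0 0 -0.009 -0.114 0.003 0.6" --pt "0 0 0 -0.009 -0.114 0.003 0.6" --pt "0 0 0 -0.009 -0.114 0.003 0.6" --pt "0 0 0 -0.009 -0.113 0.003 0.6" --pt "-2 0 0 0 0 0 0.6" --pt "-2 0 0 0 0 0 0.6" --pt "-1.4 -0.2 -0.6 0 0 0 0.6" --pt "0 0 0 0 0 0 0.6" --pt "0 0 0 0 0 0 0.6"

```text
time: 26.43
eef_pos: [0.597, 0.3537, 0.1223]
orientation: [-0.001, -0.511, 0.859, 0.002]
force: [-0.8, 0.3, -0.6]
grip_width: 0.0566
grip_force: 0.0
```

```bash
python3 to.py .597 .3535 -.035 151.3
```

```text
t 26.43 pos [0.597  0.3537 0.1223] w 0.0566 q [-0.91  0.83  0.67  1.44 -0.56  1.07  2.51] tip [0.5971 0.3536 0.1653]
rot [0.005 0.001 0.003] shift cm [ 2.000e-02 -1.000e-02  1.573e+01]
```

Emit:
servo_tool --pt "0 0 3 0 0 0 0.6" --pt "0 0 3 0 0 0 0.6" --pt "0 0 3 0 0 0 0.6" --pt "0 0 2 0 0 0 0.6" --pt "0 0 1.5 0 0 0 0.6" --pt "0 0 1.2 0 0 0 0.6" --pt "0 0 1 0 0 0 0.6" --pt "0 0 0.6 0 0 0 0.6" --pt "0 0 0.3 0 0 0 0.6" --pt "0 0 0 0 0 0 0.6" --pt "0 0 0 0 0 0 0.2" --pt "0 0 0 0 0 0 0.2"

```text
time: 27.43
eef_pos: [0.6002, 0.3522, -0.0287]
orientation: [0.002, -0.51, 0.86, 0.0]
force: [-5.1, -2.4, 21.2]
grip_width: 0.0462
grip_force: 10.4
```

Emit:
servo_tool --pt "0 0 0 0 0 0 0.2" --pt "0 0 0 0 0 0 0.2" --pt "0 0 0 0 0 0 0.2" --pt "0 0 0 0 0 0 0.2" --pt "0 0 -1.5 0 0 0 0.2" --pt "0 0 -3 0 0 0 0.2" --pt "0 0 -3 0 0 0 0.2" --pt "0 0 -3 0 0 0 0.2" --pt "0 0 -2 0 0 0 0.2" --pt "0 0 0 0 0 0 0.2"

```text
time: 28.27
eef_pos: [0.6016, 0.3538, 0.0972]
orientation: [0.004, -0.511, 0.86, 0.0]
force: [1.5, 0.6, -0.3]
grip_width: 0.0328
grip_force: 20.0
```

```bash
python3 to.py .597 .3535 .12 195
```

```text
t 28.27 pos [0.6016 0.3538 0.0972] w 0.0328 q [-0.91  0.86  0.66  1.46 -0.58  1.01  2.53] tip [0.6013 0.3536 0.1402]
rot [-0.007  0.006 -0.761] shift cm [-0.09  0.45 -2.28]
```

The bottle is gripped (32.8 mm) and lifted. The brief 21 N upward contact suggests the true tips are about 33 mm behind the reported TCP. I'll tilt it to the right along a direct rotation.

```bash
python3 to.py .59 .36 .15 195 72
```

```text
t 28.27 pos [0.6016 0.3538 0.0972] w 0.0328 q [-0.91  0.86  0.66  1.46 -0.58  1.01  2.53] tip [0.6013 0.3536 0.1402]
rot [ 0.471  1.198 -0.661] shift cm [ 4.75  0.96 -2.49]
```

Emit:
servo_tool --pt "0 0 -2 0 0 0 0.2" --pt "0 0 -2 0 0 0 0.2" --pt "0 0 0 0.036 0.092 -0.051 0.2" --pt "0 0 0 0.036 0.092 -0.051 0.2" --pt "0 0 0 0.036 0.092 -0.051 0.2" --pt "0 0 0 0.036 0.092 -0.051 0.2" --pt "0 0 0 0.036 0.092 -0.051 0.2" --pt "0 0 0 0.036 0.092 -0.051 0.2" --pt "0 0 0 0 0 0 0.2"

```text
time: 29.02
eef_pos: [0.5939, 0.3587, 0.1236]
orientation: [-0.182, -0.616, 0.731, -0.228]
force: [-1.8, 1.8, -3.8]
grip_width: 0.033
grip_force: 20.0
```

```bash
python3 to.py .59 .36 .15 195 72
```

```text
t 29.02 pos [0.5939 0.3587 0.1236] w 0.033 q [-1.08  1.14  0.78  0.96 -0.19  1.54  2.44] tip [0.5932 0.3826 0.1593]
rot [ 0.256  0.642 -0.333] shift cm [ 2.44  0.34 -1.03]
```

Emit:
servo_tool --pt "0 0 0 0.036 0.092 -0.048 0.2" --pt "0 0 0 0.036 0.092 -0.048 0.2" --pt "0 0 0 0.036 0.092 -0.048 0.2" --pt "0 0 0 0.036 0.092 -0.048 0.2" --pt "0 0 0 0.036 0.092 -0.048 0.2" --pt "0 0 0 0.036 0.092 -0.048 0.2" --pt "0 0 0 0.036 0.09 -0.045 0.2" --pt "0 0 0 0 0 0 0.2"

```text
time: 29.68
eef_pos: [0.5949, 0.3526, 0.1239]
orientation: [0.362, 0.64, -0.495, 0.464]
force: [-1.4, -0.2, -2.6]
grip_width: 0.0329
grip_force: 20.0
```

```bash
python3 to.py .59 .36 .15 195 72
```

```text
t 29.68 pos [0.5949 0.3526 0.1239] w 0.0329 q [-1.21  1.5   0.87  0.7   0.17  1.82  2.65] tip [0.5848 0.3923 0.1371]
rot [ 0.012 -0.    -0.   ] shift cm [ 2.23  0.28 -1.61]
```

```bash
python3 to.py .605 .3256 .05 195 72; python3 to.py .605 .3256 .021 195 72|tail -1
```

```text
t 29.68 pos [0.5949 0.3526 0.1239] w 0.0329 q [-1.21  1.5   0.87  0.7   0.17  1.82  2.65] tip [0.5848 0.3923 0.1371]
rot [ 0.012 -0.    -0.   ] shift cm [-6.14 -0.28  5.01]
rot [ 0.012 -0.    -0.   ] shift cm [-8.9  -0.28  5.91]
```

Emit:
servo_tool --pt "-1.2 0 1 0 0 0 0.2" --pt "-1.2 0 1 0 0 0 0.2" --pt "-1.2 -0.1 1 0 0 0 0.2" --pt "-1.2 -0.1 1 0 0 0 0.2" --pt "-1.3 -0.1 1 0 0 0 0.2" --pt "0 0 0 0 0 0 0.2" --pt "0 0 0 0 0 0 0.2"

```text
time: 30.27
eef_pos: [0.6083, 0.3243, 0.0565]
orientation: [0.36, 0.637, -0.499, 0.465]
force: [-0.0, 0.2, -0.7]
grip_width: 0.0328
grip_force: 20.0
```

```bash
python3 to.py .605 .3256 .021 195 72; python3 - <<'E'
from h import *
a=capture("scene")["pixels"][170:330,60:330]
cv2.imwrite("pics/s10.png",cv2.resize(a,None,fx=2.8,fy=2.8,interpolation=cv2.INTER_CUBIC)[:,:,::-1])
E
```

```text
t 30.27 pos [0.6083 0.3243 0.0565] w 0.0328 q [-1.19  1.57  0.85  0.74  0.14  1.73  2.59] tip [0.5983 0.364  0.0698]
rot [ 0.013  0.    -0.01 ] shift cm [-3.44  0.29  0.9 ]
```

View pics/s10.png

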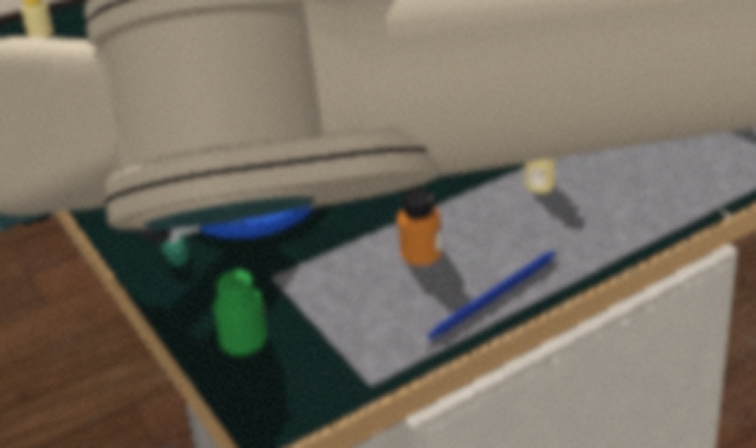

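The elbow blocks the scene view but hangs well above the desk. The first amber bottle stands on the mat at (420,230). I'll lower in small steps and watch the force.

Emit:
servo_tool --pt "-0.7 0.1 0.2 0 0 0 0.2" --pt "-0.7 0.1 0.2 0 0 0 0.2" --pt "-0.5 0.1 0.2 0 0 0 0.2" --pt "-0.4 0 0.1 0 0 0 0.2" --pt "-0.3 0 0.1 0 0 0 0.2" --pt "0 0 0 0 0 0 0.2" --pt "0 0 0 0 0 0 0.2"

```text
time: 30.9
eef_pos: [0.6055, 0.3255, 0.0302]
orientation: [0.359, 0.638, -0.499, 0.465]
force: [-1.0, -0.1, -1.0]
grip_width: 0.0333
grip_force: 20.0
```

Emit:
servo_tool --pt "-0.2 0 0.1 0 0 0 0.2" --pt "-0.2 0 0 0 0 0 0.2" --pt "0 0 0 0 0 0 0.2" --pt "0 0 0 0 0 0 0.2"

```text
time: 31.23
eef_pos: [0.6054, 0.3259, 0.0261]
orientation: [0.358, 0.638, -0.499, 0.465]
force: [-0.3, 0.5, -0.3]
grip_width: 0.0331
grip_force: 20.0
```

```bash
python3 to.py .605 .3256 .021 195 72; python3 - <<'E'
from h import *
p=capture("wrist"); cv2.imwrite("pics/w11.png",p["pixels"][:,:,::-1]); C=cloud(p)
m=(p["depth"]>0)&(np.hypot(C[...,0]-.5975,C[...,1]-.3513)<.056)&(C[...,2]>.012)&(C[...,2]<.08)
hsv=cv2.cvtColor(p["pixels"],cv2.COLOR_RGB2HSV)
am=m&(hsv[...,0]<20)&(hsv[...,1]>100); P=C[am]; print(am.sum(), P.min(0).round(4) if am.any() else "",P.max(0).round(4) if am.any() else "", monitor.read_state()["force"])
E
```

```text
t 31.23 pos [0.6054 0.3259 0.0261] w 0.0331 q [-1.19  1.61  0.84  0.71  0.13  1.73  2.56] tip [0.5953 0.3655 0.0395]
rot [ 0.011  0.001 -0.011] shift cm [-0.48  0.05  0.17]
3031 [0.5746 0.3616 0.0184] [0.613  0.3939 0.058 ] [-0.70423904  0.29150266 -1.14796901]
```

View pics/w11.png

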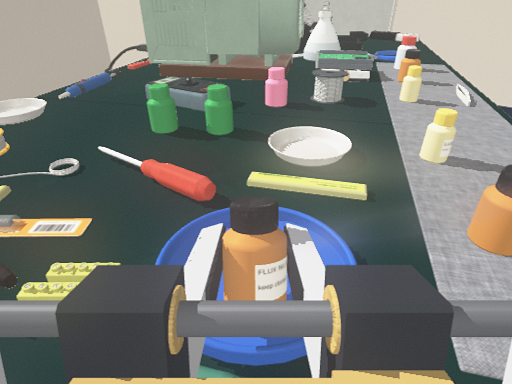

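The bottle at (255,255) is held nearly upright over the tray. I'll ease it down until it touches.

Emit:
servo_tool --pt "-0.2 0 0.05 0 0 0 0.2" --pt "-0.2 0 0.05 0 0 0 0.2" --pt "0 0 0 0 0 0 0.2" --pt "0 0 0 0 0 0 0.2"

```text
time: 31.62
eef_pos: [0.6053, 0.3261, 0.0219]
orientation: [0.358, 0.638, -0.499, 0.465]
force: [0.5, 0.1, 0.1]
grip_width: 0.0331
grip_force: 20.0
```

Emit:
servo_tool --pt "-0.2 0 0.05 0 0 0 0.2" --pt "0 0 0 0 0 0 0.2" --pt "0 0 0 0 0 0 0.2"

```text
time: 31.87
eef_pos: [0.6054, 0.3262, 0.0216]
orientation: [0.359, 0.637, -0.499, 0.466]
force: [-1.7, 0.8, 5.0]
grip_width: 0.0328
grip_force: 20.0
```

Emit:
servo_tool --pt "-0.2 0 0.05 0 0 0 0.2" --pt "0 0 0 0 0 0 0.2" --pt "0 0 0 0 0 0 0.2"

```text
time: 32.12
eef_pos: [0.6054, 0.3263, 0.0215]
orientation: [0.359, 0.636, -0.499, 0.467]
force: [-2.8, -0.0, 9.4]
grip_width: 0.0328
grip_force: 20.0
```

Emit:
servo_tool --pt "0.3 0 0 0 0 0 0.2" --pt "0 0 0 0 0 0 0.3" --pt "0 0 0 0 0 0 0.4" --pt "0 0 0 0 0 0 0.5" --pt "0 0 0 0 0 0 0.55" --pt "0 0 0 0 0 0 0.55" --pt "0 0 0 0 0 0 0.55" --pt "0 0 0 0 0 0 0.55"

```text
time: 32.78
eef_pos: [0.6055, 0.3254, 0.0204]
orientation: [0.359, 0.638, -0.499, 0.465]
force: [-1.1, -0.4, -0.3]
grip_width: 0.0513
grip_force: 0.0
```

```bash
python3 look.py amber_1 w12.png
```

```text
32.7833 [0.6055 0.3254 0.0204] [ 0.359  0.638 -0.499  0.465] 0.051320514433094225 [-1.18  1.61  0.84  0.7   0.12  1.73  2.56]
amber_1 0.94 [ 0.6577 -0.0177  0.0023] [276.  99.]
amber_1 0.92 [0.4388 0.2771 0.0039] [499. 233.]
amber_1 0.84 [0.5943 0.3797 0.0078] [250. 299.]
amber_1 0.77 [0.7061 0.1102 0.0022] [220. 124.]
amber_1 0.77 [ 0.7718  0.1255 -0.    ] [168. 126.]
amber_1 0.6 [ 0.4368 -0.2086 -0.0007] [409.  80.]
  mask 0.94 topz 0.058 cap mean [ 0.4437 -0.1906  0.0568] circ [ 0.4512 -0.1415] 0.0693 rgb [169. 129.  88.]
  mask 0.75 topz 0.057 cap mean [0.7025 0.1205 0.0564] circ [0.7037 0.1184] 0.0115 rgb [ 74. 141.  87.]
  mask 0.74 topz 0.054 cap mean [ 0.6558 -0.0108  0.0539] circ [ 0.6565 -0.0144] 0.012 rgb [211. 139. 159.]
  mask 0.72 topz 0.052 cap mean [0.4521 0.2803 0.0533] circ [0.4506 0.2787] 0.0079 rgb [198. 143.  92.]
  mask 0.67 topz 0.057 cap mean [0.7737 0.131  0.0565] circ [0.7755 0.127 ] 0.0127 rgb [ 74. 139.  86.]
  mask 0.65 topz 0.062 cap mean [0.591  0.3852 0.0614] circ [0.5916 0.3833] 0.0123 rgb [135. 108.  90.]
```

Bottle 2 is upright in the tray at (0.592, 0.383). I'll withdraw along the fingers and untilt.

Emit:
servo_tool --pt "0 0 -1 0 0 0 0.55" --pt "0 0 -1.5 0 0 0 0.55" --pt "0 0 -2 0 0 0 0.6" --pt "0 0 -2 0 0 0 0.6" --pt "1 0 -1.5 0 0 0 0.6" --pt "2 0 0 0 0 0 0.6" --pt "2 0 0 0 0 0 0.6" --pt "2 0 0 0 0 0 0.6" --pt "2 0 0 0 0 0 0.6" --pt "2 0 0 0 0 0 0.6" --pt "0 0 0 0 0 0 0.6"

```text
time: 33.85
eef_pos: [0.5941, 0.3631, 0.1555]
orientation: [0.356, 0.637, -0.5, 0.467]
force: [0.6, 0.2, 0.9]
grip_width: 0.0563
grip_force: 0.0
```

```bash
python3 to.py .44 .28 .12 70
```

```text
t 33.85 pos [0.5941 0.3631 0.1555] w 0.0563 q [-1.24  1.51  1.06  0.67  0.03  1.84  2.74] tip [0.5838 0.4027 0.1689]
rot [-1.33  -0.687  1.823] shift cm [ 11.64 -13.08   3.55]
```

Emit:
servo_tool --pt "0 0 0 0 -0.114 0 0.6" --pt "0 0 0 0 -0.114 0 0.6" --pt "0 0 0 0 -0.114 0 0.6" --pt "0 0 0 0 -0.114 0 0.6" --pt "0 0 0 0 -0.114 0 0.6" --pt "0 0 0 0 -0.114 0 0.6" --pt "0 0 0 0 -0.114 0 0.6" --pt "0 0 0 0 -0.114 0 0.6" --pt "0 0 0 0 -0.114 0 0.6" --pt "0 0 0 0 -0.114 0 0.6" --pt "0 0 0 0 -0.116 0 0.6" --pt "0 0 0 0 0 0 0.6"

```text
time: 34.85
eef_pos: [0.5994, 0.3511, 0.1517]
orientation: [-0.001, 0.784, -0.62, 0.004]
force: [2.2, -4.4, 0.2]
grip_width: 0.0561
grip_force: 0.0
```

```bash
python3 to.py .44 .28 .12 70
```

```text
t 34.85 pos [0.5994 0.3511 0.1517] w 0.0561 q [-0.7   0.72  0.22  1.41 -0.16  1.03  2.93] tip [0.599  0.3512 0.1947]
rot [-0.009  0.005  2.152] shift cm [ 12.54 -12.13   3.17]
```

Emit:
servo_tool --pt "0 0 0 0 0 0.12 0.6" --pt "0 0 0 0 0 0.12 0.6" --pt "0 0 0 0 0 0.12 0.6" --pt "0 0 0 0 0 0.12 0.6" --pt "0 0 0 0 0 0.12 0.6" --pt "0 0 0 0 0 0.12 0.6" --pt "0 0 0 0 0 0.12 0.6" --pt "0 0 0 0 0 0.12 0.6" --pt "0 0 0 0 0 0.12 0.6" --pt "0 0 0 0 0 0.12 0.6" --pt "0 0 0 0 0 0.12 0.6" --pt "0 0 0 0 0 0.12 0.6"

```text
time: 35.85
eef_pos: [0.5928, 0.3641, 0.149]
orientation: [0.003, -0.187, 0.982, -0.006]
force: [-0.4, 0.4, 0.1]
grip_width: 0.0565
grip_force: 0.0
```

Emit:
servo_tool --pt "0 0 0 0 0 0.12 0.6" --pt "0 0 0 0 0 0.12 0.6" --pt "0 0 0 0 0 0.12 0.6" --pt "0 0 0 0 0 0.12 0.6" --pt "0 0 0 0 0 0.12 0.6" --pt "0 0 0 0 0 0.11 0.6" --pt "2.1 -2 0.5 0 0 0 0.6" --pt "2.1 -2 0.5 0 0 0 0.6" --pt "2.1 -2 0.5 0 0 0 0.6" --pt "2.1 -2 0.5 0 0 0 0.6" --pt "2.1 -2 0.5 0 0 0 0.6" --pt "2.1 -2 0.5 0 0 0 0.6"

```text
time: 36.85
eef_pos: [0.4345, 0.2901, 0.1185]
orientation: [0.006, 0.163, 0.987, -0.004]
force: [0.9, 0.3, -0.3]
grip_width: 0.0565
grip_force: 0.0
```

Emit:
servo_tool --pt "0 0 0 0 0 0 0.6" --pt "0 0 0 0 0 0 0.6" --pt "0 0 0 0 0 0 0.6"

```text
time: 37.1
eef_pos: [0.4367, 0.2911, 0.1191]
orientation: [0.006, 0.163, 0.987, -0.003]
force: [-0.2, -0.1, 0.1]
grip_width: 0.0563
grip_force: 0.0
```

```bash
python3 look.py amber_1 | grep -A9 mask; python3 to.py .4385 .280 -.020 70
```

```text
mask 0.83 topz 0.06 cap mean [0.4396 0.279  0.0586] circ [0.4402 0.2788] 0.0123 rgb [151. 125. 104.]
  mask 0.82 topz 0.058 cap mean [0.435  0.4362 0.057 ] circ [0.4354 0.4367] 0.0123 rgb [107. 191. 123.]
t 37.25 pos [0.437  0.2905 0.119 ] w 0.0563 q [-1.17  0.65  0.82  1.94 -0.64  0.82  1.24] tip [0.4366 0.2909 0.162 ]
rot [-0.004  0.012  0.021] shift cm [-0.5  -0.94 13.9 ]
```

Emit:
servo_tool --pt "-0.6 -0.9 0 -0.004 0.012 0.021 0.6" --pt "0 0 2.5 0 0 0 0.6" --pt "0 0 2.5 0 0 0 0.6" --pt "0 0 2.5 0 0 0 0.6" --pt "0 0 2.5 0 0 0 0.6" --pt "0 0 2 0 0 0 0.6" --pt "0 0 1 0 0 0 0.6" --pt "0 0 0.7 0 0 0 0.6" --pt "0 0 0 0 0 0 0.6" --pt "0 0 0 0 0 0 0.2" --pt "0 0 0 0 0 0 0.2" --pt "0 0 0 0 0 0 0.2"

```text
time: 38.25
eef_pos: [0.439, 0.2799, -0.0171]
orientation: [0.0, 0.174, 0.985, 0.001]
force: [-0.2, -0.9, 0.1]
grip_width: 0.0399
grip_force: 0.0
```

Emit:
servo_tool --pt "0 0 0 0 0 0 0.2" --pt "0 0 0 0 0 0 0.2" --pt "0 0 0 0 0 0 0.2" --pt "0 0 -1 0 0 0 0.2" --pt "0 0 -2 0 0 0 0.2" --pt "0 0 -2.5 0 0 0 0.2" --pt "0 0 -2.5 0 0 0 0.2" --pt "0 0 0 0 0 0 0.2" --pt "0 0 0 0 0 0 0.2"

```text
time: 39.0
eef_pos: [0.4388, 0.2799, 0.0631]
orientation: [0.0, 0.174, 0.985, 0.001]
force: [0.2, 0.3, -1.1]
grip_width: 0.0332
grip_force: 20.0
```

```bash
python3 to.py .6257 .341 .06 70
```

```text
t 39.0 pos [0.4388 0.2799 0.0631] w 0.0332 q [-1.08  0.72  0.73  1.99 -0.74  0.71  1.34] tip [0.4388 0.2798 0.1061]
rot [ 0.002 -0.     0.   ] shift cm [-15.47  12.13   0.31]
```

Emit:
servo_tool --pt "-1.72 1.35 0 0 0 0 0.2" --pt "-1.72 1.35 0 0 0 0 0.2" --pt "-1.72 1.35 0 0 0 0 0.2" --pt "-1.72 1.35 0 0 0 0 0.2" --pt "-1.72 1.35 0 0 0 0 0.2" --pt "-1.72 1.35 0 0 0 0 0.2" --pt "-1.72 1.35 0 0 0 0 0.2" --pt "-1.72 1.35 0 0 0 0 0.2" --pt "-1.72 1.35 0 0 0 0 0.2" --pt "0 0 0 0 0 0 0.2" --pt "0 0 0 0 0 0 0.2"

```text
time: 39.92
eef_pos: [0.6248, 0.3396, 0.0595]
orientation: [-0.002, 0.174, 0.985, -0.001]
force: [0.3, 0.3, -1.0]
grip_width: 0.0328
grip_force: 20.0
```

```bash
python3 look.py amber_1| grep mask; python3 to.py .6255 .341 -.0165 70
```

```text
mask 0.83 topz 0.136 cap mean [0.6255 0.3379 0.1352] circ [0.6264 0.3373] 0.0128 rgb [117.  94.  83.]
  mask 0.81 topz 0.062 cap mean [0.591  0.3804 0.0612] circ [0.5913 0.3804] 0.0123 rgb [118. 102. 118.]
  mask 0.59 topz 0.05 cap mean [0.6773 0.1537 0.0779] circ [0.6407 0.2104] 0.1129 rgb [ 63. 119.  75.]
t 40.07 pos [0.6237 0.3401 0.0606] w 0.033 q [-0.9   0.95  0.74  1.43 -0.69  1.03  1.21] tip [0.6238 0.3401 0.1036]
rot [-0.002 -0.004 -0.001] shift cm [-0.14  0.15  7.71]
```

Emit:
servo_tool --pt "0 0.1 2 0 0 0 0.2" --pt "0 0 2 0 0 0 0.2" --pt "0 0 1.6 0 0 0 0.2" --pt "0 0 1.1 0 0 0 0.2" --pt "0 0 0.6 0 0 0 0.2" --pt "0 0 0.3 0 0 0 0.2" --pt "0 0 0 0 0 0 0.2" --pt "0 0 0 0 0 0 0.2" --pt "0 0 0 0 0 0 0.2"

```text
time: 40.82
eef_pos: [0.6262, 0.3416, -0.0137]
orientation: [-0.0, 0.174, 0.985, 0.0]
force: [0.3, -0.3, -0.9]
grip_width: 0.0331
grip_force: 20.0
```

Emit:
servo_tool --pt "0 0 0 0 0 0 0.3" --pt "0 0 0 0 0 0 0.4" --pt "0 0 0 0 0 0 0.47" --pt "0 0 0 0 0 0 0.47" --pt "0 0 0 0 0 0 0.47" --pt "0 0 -1 0 0 0 0.47" --pt "0 0 -2 0 0 0 0.47" --pt "0 0 -3 0 0 0 0.5" --pt "0 0 -3 0 0 0 0.6" --pt "0 0 -3 0 0 0 0.6" --pt "0 0 -1 0 0 0 0.6"

```text
time: 41.73
eef_pos: [0.6288, 0.3417, 0.1216]
orientation: [0.003, 0.174, 0.985, 0.002]
force: [1.3, 0.4, 1.2]
grip_width: 0.0565
grip_force: 0.0
```

```bash
python3 look.py amber_1| grep mask; python3 to.py .441 -.206 .12 95
```

```text
mask 0.88 topz 0.062 cap mean [0.6268 0.3397 0.0612] circ [0.6273 0.3395] 0.0122 rgb [132. 111. 117.]
  mask 0.67 topz 0.062 cap mean [0.591  0.3805 0.0612] circ [0.5914 0.3805] 0.0124 rgb [139. 119. 125.]
t 41.88 pos [0.626  0.3417 0.1164] w 0.0568 q [-0.91  0.9   0.77  1.38 -0.65  1.12  1.18] tip [0.626  0.3416 0.1594]
rot [ 0.001 -0.001 -0.437] shift cm [ 23.2  -52.95  -0.36]
```

Emit:
servo_tool --pt "-0.1 -2.9 0 0 0 0 0.6" --pt "-0.1 -2.9 0 0 0 0 0.6" --pt "-0.1 -2.9 0 0 0 0 0.6" --pt "-0.1 -2.9 0 0 0 0 0.6" --pt "-0.1 -2.9 0 0 0 0 0.6" --pt "-0.1 -2.9 0 0 0 0 0.6" --pt "-0.1 -2.9 0 0 0 0 0.6" --pt "-0.1 -2.9 0 0 0 0 0.6" --pt "-0.1 -2.9 0 0 0 0 0.6" --pt "-0.1 -2.9 0 0 0 0 0.6" --pt "-0.1 -2.9 0 0 0 0 0.6" --pt "-0.1 -2.9 0 0 0 0 0.6"

```text
time: 42.88
eef_pos: [0.5156, 0.0095, 0.1139]
orientation: [-0.002, 0.174, 0.985, -0.001]
force: [-0.0, -0.1, 0.1]
grip_width: 0.0562
grip_force: 0.0
```

Emit:
servo_tool --pt "0 -2.9 0 0 0 0 0.6" --pt "0 -2.9 0 0 0 0 0.6" --pt "0 -2.9 0 0 0 0 0.6" --pt "0 -2.9 0 0 0 0 0.6" --pt "0 -2.9 0 0 0 0 0.6" --pt "0 -2.9 0 0 0 0 0.6" --pt "0 -2.9 0 0 0 0 0.6" --pt "0 0 0 0 0 0 0.6" --pt "0 0 0 0 0 0 0.6" --pt "0 0 0 0 0 0 0.6"

```text
time: 43.72
eef_pos: [0.4475, -0.1792, 0.1146]
orientation: [-0.002, 0.174, 0.985, 0.001]
force: [-0.2, -0.3, -0.5]
grip_width: 0.0564
grip_force: 0.0
```

```bash
python3 look.py amber_1,red_capped| grep mask; python3 to.py .441 -.206 -.018 70
```

```text
mask 0.7 topz 0.06 cap mean [ 0.4401 -0.2079  0.0586] circ [ 0.4406 -0.2081] 0.0125 rgb [136. 115.  97.]
t 43.97 pos [ 0.4486 -0.1792  0.1154] w 0.0564 q [-0.17  0.58  0.73  2.04 -0.58  0.74  2.15] tip [ 0.4487 -0.1792  0.1584]
rot [ 0.    -0.002  0.002] shift cm [-0.21 -2.78 13.34]
```

Emit:
servo_tool --pt "-0.1 -1.5 0 0 0 0 0.6" --pt "-0.1 -1.45 0 0 0 0 0.6" --pt "0 0 2.5 0 0 0 0.6" --pt "0 0 2.5 0 0 0 0.6" --pt "0 0 2.5 0 0 0 0.6" --pt "0 0 2.5 0 0 0 0.6" --pt "0 0 1.5 0 0 0 0.6" --pt "0 0 1.2 0 0 0 0.6" --pt "0 0 0.6 0 0 0 0.6" --pt "0 0 0 0 0 0 0.6" --pt "0 0 0 0 0 0 0.2" --pt "0 0 0 0 0 0 0.2"

```text
time: 44.97
eef_pos: [0.4405, -0.2089, -0.0166]
orientation: [-0.0, 0.174, 0.985, -0.0]
force: [0.1, -0.1, -0.6]
grip_width: 0.0467
grip_force: 0.0
```

Emit:
servo_tool --pt "0 0 0 0 0 0 0.2" --pt "0 0 0 0 0 0 0.2" --pt "0 0 0 0 0 0 0.2" --pt "0 0 0 0 0 0 0.2" --pt "0 0 -1 0 0 0 0.2" --pt "0 0 -2 0 0 0 0.2" --pt "0 0 -2.5 0 0 0 0.2" --pt "0 0 -3 0 0 0 0.2" --pt "0 0 -2 0 0 0 0.2" --pt "0 0 0 0 0 0 0.2"

```text
time: 45.8
eef_pos: [0.442, -0.2104, 0.0914]
orientation: [0.002, 0.174, 0.985, -0.001]
force: [0.1, -0.1, -0.5]
grip_width: 0.0331
grip_force: 20.0
```

```bash
python3 to.py .5745 .332 .09 130; python3 to.py .5745 .332 .09 70 | tail -1
```

```text
t 45.8 pos [ 0.442  -0.2104  0.0914] w 0.0331 q [-0.07  0.62  0.69  2.05 -0.62  0.68  2.25] tip [ 0.4418 -0.2103  0.1344]
rot [-0.003  0.004 -1.048] shift cm [-45.01  33.03   0.14]
rot [-0.001  0.005 -0.001] shift cm [ 6.1  55.5   0.14]
```

Emit:
servo_tool --pt "0.3 2.6 0 0 0 0 0.2" --pt "0.3 2.6 0 0 0 0 0.2" --pt "0.3 2.6 0 0 0 0 0.2" --pt "0.3 2.6 0 0 0 0 0.2" --pt "0.3 2.6 0 0 0 0 0.2" --pt "0.3 2.6 0 0 0 0 0.2" --pt "0.3 2.6 0 0 0 0 0.2" --pt "0.3 2.6 0 0 0 0 0.2" --pt "0.3 2.6 0 0 0 0 0.2" --pt "0.3 2.6 0 0 0 0 0.2" --pt "0.3 2.6 0 0 0 0 0.2" --pt "0.3 2.6 0 0 0 0 0.2"

```text
time: 46.8
eef_pos: [0.5124, 0.0979, 0.0872]
orientation: [-0.001, 0.174, 0.985, -0.0]
force: [1.1, -0.3, -0.6]
grip_width: 0.0333
grip_force: 20.0
```

Emit:
servo_tool --pt "0.3 2.6 0 0 0 0 0.2" --pt "0.3 2.6 0 0 0 0 0.2" --pt "0.3 2.6 0 0 0 0 0.2" --pt "0.3 2.6 0 0 0 0 0.2" --pt "0.3 2.6 0 0 0 0 0.2" --pt "0.3 2.6 0 0 0 0 0.2" --pt "0.3 2.6 0 0 0 0 0.2" --pt "0.3 2.6 0 0 0 0 0.2" --pt "0.3 2.6 0 0 0 0 0.2" --pt "0 0 0 0 0 0 0.2" --pt "0 0 0 0 0 0 0.2"

```text
time: 47.72
eef_pos: [0.5668, 0.3271, 0.0864]
orientation: [-0.001, 0.172, 0.985, -0.0]
force: [0.5, -0.9, 0.3]
grip_width: 0.033
grip_force: 20.0
```

```bash
python3 to.py .5745 .332 .09 130
```

```text
t 47.72 pos [0.5668 0.3271 0.0864] w 0.033 q [-0.98  0.86  0.77  1.59 -0.69  0.98  1.24] tip [0.5669 0.3271 0.1294]
rot [ 0.    -0.003 -1.045] shift cm [-0.9  -0.12 -0.36]
```

Emit:
servo_tool --pt "0 0 0 0 0 -0.118 0.2" --pt "0 0 0 0 0 -0.118 0.2" --pt "0 0 0 0 0 -0.118 0.2" --pt "0 0 0 0 0 -0.118 0.2" --pt "0 0 0 0 0 -0.118 0.2" --pt "0 0 0 0 0 -0.118 0.2" --pt "0 0 0 0 0 -0.118 0.2" --pt "0 0 0 0 0 -0.118 0.2" --pt "0 0 0 0 0 -0.1 0.2" --pt "0 0 0 0 0 0 0.2" --pt "0 0 0 0 0 0 0.2" --pt "0 0 0 0 0 0 0.2"

```text
time: 48.72
eef_pos: [0.5677, 0.3247, 0.0876]
orientation: [-0.001, -0.339, 0.941, 0.0]
force: [-0.3, 0.4, -0.4]
grip_width: 0.0333
grip_force: 20.0
```

```bash
python3 look.py amber_1| grep mask; python3 to.py .574 .332 -.015 130
```

```text
mask 0.75 topz 0.058 cap mean [0.4363 0.4359 0.057 ] circ [0.4362 0.4367] 0.0125 rgb [ 94. 167. 106.]
  mask 0.66 topz 0.163 cap mean [0.5663 0.321  0.1625] circ [0.567  0.3218] 0.0126 rgb [104.  87.  78.]
  mask 0.58 topz 0.063 cap mean [0.6259 0.3415 0.064 ] circ [0.6063 0.329 ] 0.034 rgb [72. 70. 73.]
  mask 0.43 topz 0.144 cap mean [0.5629 0.3384 0.15  ] circ [0.5627 0.3365] 0.0039 rgb [68. 67. 71.]
t 48.87 pos [0.5677 0.3255 0.0876] w 0.0328 q [-0.85  0.78  0.5   1.59 -0.45  0.89  2.08] tip [0.5678 0.3255 0.1306]
rot [ 0.001 -0.001 -0.005] shift cm [-0.9   0.1  10.26]
```

Emit:
servo_tool --pt "-1.2 0.2 1 0 0 0 0.2" --pt "0 0 2.5 0 0 0 0.2" --pt "0 0 2.5 0 0 0 0.2" --pt "0 0 2 0 0 0 0.2" --pt "0 0 1.2 0 0 0 0.2" --pt "0 0 0.7 0 0 0 0.2" --pt "0 0 0.4 0 0 0 0.2" --pt "0 0 0.1 0 0 0 0.2" --pt "0 0 0 0 0 0 0.2" --pt "0 0 0 0 0 0 0.2"

```text
time: 49.7
eef_pos: [0.5756, 0.335, -0.0143]
orientation: [-0.001, -0.34, 0.94, 0.001]
force: [-3.5, -1.1, 7.9]
grip_width: 0.0329
grip_force: 20.0
```

Emit:
servo_tool --pt "0 0 0 0 0 0 0.3" --pt "0 0 0 0 0 0 0.4" --pt "0 0 0 0 0 0 0.47" --pt "0 0 0 0 0 0 0.47" --pt "0 0 0 0 0 0 0.47" --pt "0 0 -1 0 0 0 0.47" --pt "0 0 -2 0 0 0 0.47" --pt "0 0 -3 0 0 0 0.5" --pt "0 0 -3 0 0 0 0.6" --pt "0 0 -3 0 0 0 0.6" --pt "0 0 -1 0 0 0 0.6" --pt "0 0 0 0 0 0 0.6"

```text
time: 50.7
eef_pos: [0.5782, 0.3358, 0.1175]
orientation: [0.003, -0.34, 0.94, 0.001]
force: [1.0, 0.2, -0.6]
grip_width: 0.0562
grip_force: 0.0
```

```bash
python3 look.py amber_1,small_steel_dish w13.png; python3 to.py .436 -.32 .13 70
```

```text
50.7 [0.5782 0.3358 0.1175] [ 0.003 -0.34   0.94   0.001] 0.05623525425464306 [-0.85  0.76  0.52  1.53 -0.43  0.96  2.06]
amber_1 0.92 [0.5917 0.3813 0.0068] [282. 223.]
amber_1 0.92 [0.5703 0.3314 0.0021] [258. 176.]
amber_1 0.58 [0.4368 0.4335 0.003 ] [426. 138.]
amber_1 0.57 [0.6284 0.3414 0.0062] [229. 225.]
  mask 0.84 topz 0.062 cap mean [0.5741 0.3314 0.061 ] circ [0.5745 0.3317] 0.0125 rgb [124. 104. 103.]
  mask 0.8 topz 0.062 cap mean [0.6263 0.3387 0.061 ] circ [0.627  0.3391] 0.0126 rgb [127. 105.  98.]
  mask 0.75 topz 0.062 cap mean [0.5904 0.3796 0.061 ] circ [0.5907 0.3801] 0.0123 rgb [127. 105.  99.]
  mask 0.73 topz 0.058 cap mean [0.4362 0.436  0.057 ] circ [0.4359 0.4365] 0.0125 rgb [103. 186. 118.]
  mask 0.67 topz 0.023 cap mean [0.6958 0.128  0.0214] circ [0.697  0.1267] 0.011 rgb [ 56. 107.  67.]
small_steel_dish 0.89 [ 0.5894  0.1586 -0.0023] [105.  75.]
  mask 0.94 topz 0.016 cap mean [0.5871 0.1496 0.0149] circ [0.5861 0.1567] 0.045 rgb [232. 230. 227.]
t 50.95 pos [0.5745 0.3345 0.1117] w 0.0564 q [-0.85  0.77  0.52  1.53 -0.43  0.96  2.06] tip [0.5747 0.3346 0.1547]
rot [-1.000e-03 -5.000e-03  1.043e+00] shift cm [ -9.37 -66.24  -1.83]
```

View pics/w13.png

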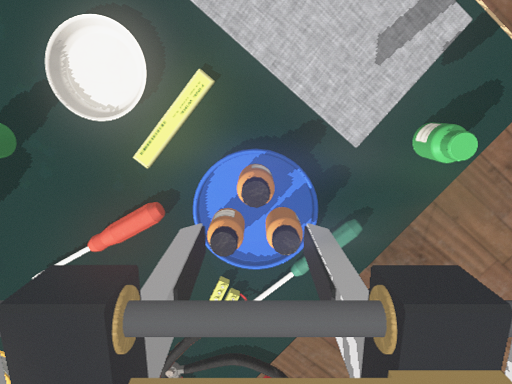

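All three amber bottles stand in the tray, at (258,187), (225,232) and (285,232). Next is the white, red-capped bottle.

Emit:
servo_tool --pt "0 0 -1 0 0 0.118 0.6" --pt "0 0 -1 0 0 0.118 0.6" --pt "0 0 0 0 0 0.118 0.6" --pt "0 0 0 0 0 0.118 0.6" --pt "0 0 0 0 0 0.118 0.65" --pt "0 0 0 0 0 0.118 0.65" --pt "0 0 0 0 0 0.118 0.65" --pt "0 0 0 0 0 0.118 0.65" --pt "0 0 0 0 0 0.1 0.65" --pt "-0.4 -2.8 0 0 0 0 0.65" --pt "-0.4 -2.8 0 0 0 0 0.65" --pt "-0.4 -2.8 0 0 0 0 0.65"

```text
time: 51.95
eef_pos: [0.5571, 0.2508, 0.1318]
orientation: [-0.002, 0.173, 0.985, -0.001]
force: [-0.5, -0.6, 0.1]
grip_width: 0.0608
grip_force: 0.0
```

Emit:
servo_tool --pt "-0.4 -2.8 0 0 0 0 0.65" --pt "-0.4 -2.8 0 0 0 0 0.65" --pt "-0.4 -2.8 0 0 0 0 0.65" --pt "-0.4 -2.8 0 0 0 0 0.65" --pt "-0.4 -2.8 0 0 0 0 0.65" --pt "-0.4 -2.8 0 0 0 0 0.65" --pt "-0.4 -2.8 0 0 0 0 0.65" --pt "-0.4 -2.8 0 0 0 0 0.65" --pt "-0.4 -2.8 0 0 0 0 0.65" --pt "-0.4 -2.8 0 0 0 0 0.65" --pt "-0.4 -2.8 0 0 0 0 0.65" --pt "-0.4 -2.8 0 0 0 0 0.65"

```text
time: 52.95
eef_pos: [0.4871, -0.0813, 0.1326]
orientation: [-0.002, 0.174, 0.985, -0.0]
force: [-0.1, 0.2, 0.3]
grip_width: 0.0607
grip_force: 0.0
```

Emit:
servo_tool --pt "-0.4 -2.8 0 0 0 0 0.65" --pt "-0.4 -2.8 0 0 0 0 0.65" --pt "-0.4 -2.8 0 0 0 0 0.65" --pt "-0.4 -2.8 0 0 0 0 0.65" --pt "-0.4 -2.8 0 0 0 0 0.65" --pt "-0.4 -2.8 0 0 0 0 0.65" --pt "-0.4 -2.8 0 0 0 0 0.65" --pt "0 0 0 0 0 0 0.65" --pt "0 0 0 0 0 0 0.65" --pt "0 0 0 0 0 0 0.65"

```text
time: 53.78
eef_pos: [0.4472, -0.2727, 0.1327]
orientation: [-0.002, 0.174, 0.985, 0.001]
force: [-0.6, 0.7, -0.3]
grip_width: 0.0613
grip_force: 0.0
```

```bash
python3 look.py red_capped; python3 to.py .436 -.32 -.010 70
```

```text
53.7833 [ 0.4472 -0.2727  0.1327] [-0.002  0.174  0.985  0.001] 0.061270473525380335 [ 0.01  0.61  0.75  1.92 -0.55  0.84  2.28]
red_capped 0.81 [ 0.4344 -0.3257  0.0024] [205. 186.]
  mask 0.64 topz 0.068 cap mean [ 0.4336 -0.3254  0.0675] circ [ 0.434 -0.326] 0.0139 rgb [222. 169. 163.]
t 53.93 pos [ 0.4479 -0.2722  0.1332] w 0.061 q [ 0.01  0.61  0.75  1.92 -0.55  0.84  2.28] tip [ 0.448  -0.2722  0.1762]
rot [ 0.001 -0.003  0.002] shift cm [-0.52 -4.9  14.32]
```

Emit:
servo_tool --pt "-0.3 -2.7 0 0 0 0 0.65" --pt "-0.2 -2.7 0 0 0 0 0.65" --pt "0 0 2.5 0 0 0 0.65" --pt "0 0 2.5 0 0 0 0.65" --pt "0 0 2.5 0 0 0 0.65" --pt "0 0 2.5 0 0 0 0.65" --pt "0 0 2 0 0 0 0.65" --pt "0 0 1.5 0 0 0 0.65" --pt "0 0 0.7 0 0 0 0.65" --pt "0 0 0.5 0 0 0 0.65" --pt "0 0 0 0 0 0 0.65" --pt "0 0 0 0 0 0 0.25"

```text
time: 54.93
eef_pos: [0.4341, -0.3264, -0.0127]
orientation: [-0.0, 0.174, 0.985, -0.0]
force: [-0.4, -1.0, -0.0]
grip_width: 0.0575
grip_force: 0.0
```

Emit:
servo_tool --pt "0 0 0 0 0 0 0.2" --pt "0 0 0 0 0 0 0.2" --pt "0 0 0 0 0 0 0.2" --pt "0 0 0 0 0 0 0.2" --pt "0 0 0 0 0 0 0.2" --pt "0 0 0 0 0 0 0.2"

```text
time: 55.43
eef_pos: [0.4341, -0.3264, -0.0127]
orientation: [-0.0, 0.174, 0.985, 0.0]
force: [0.7, 1.2, 6.6]
grip_width: 0.037
grip_force: 20.0
```

Body grip confirmed at 37 mm. I'll lift it and carry it to the dish.

Emit:
servo_tool --pt "0 0 -1 0 0 0 0.2" --pt "0 0 -2.5 0 0 0 0.2" --pt "0 0 -3 0 0 0 0.2" --pt "0 0 -3 0 0 0 0.2" --pt "0 0 -2 0 0 0 0.2" --pt "0 0 0 0 0 0 0.2" --pt "0 0 0 0 0 0 0.2"

```text
time: 56.02
eef_pos: [0.4343, -0.3266, 0.1027]
orientation: [0.0, 0.174, 0.985, -0.0]
force: [-0.4, -0.4, -0.7]
grip_width: 0.0368
grip_force: 20.0
```

```bash
python3 to.py .586 .157 .10 70
```

```text
t 56.02 pos [ 0.4343 -0.3266  0.1027] w 0.0368 q [ 0.15  0.67  0.7   1.9  -0.59  0.79  2.4 ] tip [ 0.4343 -0.3266  0.1457]
rot [-0.     0.001 -0.   ] shift cm [ 2.28 50.63  0.27]
```

Emit:
servo_tool --pt "0.1 2.5 0 0 0 0 0.2" --pt "0.1 2.5 0 0 0 0 0.2" --pt "0.1 2.5 0 0 0 0 0.2" --pt "0.1 2.5 0 0 0 0 0.2" --pt "0.1 2.5 0 0 0 0 0.2" --pt "0.1 2.5 0 0 0 0 0.2" --pt "0.1 2.5 0 0 0 0 0.2" --pt "0.1 2.5 0 0 0 0 0.2" --pt "0.1 2.5 0 0 0 0 0.2" --pt "0.1 2.5 0 0 0 0 0.2" --pt "0.1 2.5 0 0 0 0 0.2" --pt "0.1 2.5 0 0 0 0 0.2"

```text
time: 57.02
eef_pos: [0.5241, -0.0389, 0.1002]
orientation: [-0.002, 0.174, 0.985, -0.0]
force: [1.0, -0.2, -1.5]
grip_width: 0.0373
grip_force: 20.0
```

Emit:
servo_tool --pt "0.1 2.5 0 0 0 0 0.2" --pt "0.1 2.5 0 0 0 0 0.2" --pt "0.1 2.5 0 0 0 0 0.2" --pt "0.1 2.5 0 0 0 0 0.2" --pt "0.1 2.5 0 0 0 0 0.2" --pt "0.1 2.5 0 0 0 0 0.2" --pt "0.1 2.5 0 0 0 0 0.2" --pt "0.2 2.5 0 0 0 0 0.2" --pt "0 0 0 0 0 0 0.2" --pt "0 0 0 0 0 0 0.2" --pt "0 0 0 0 0 0 0.2"

```text
time: 57.93
eef_pos: [0.584, 0.1495, 0.1004]
orientation: [-0.002, 0.174, 0.985, -0.001]
force: [0.9, 0.5, -0.7]
grip_width: 0.0373
grip_force: 20.0
```

```bash
python3 look.py red_capped,small_steel_dish; python3 to.py .587 .158 -.0135 70
```

```text
57.9333 [0.584  0.1495 0.1004] [-0.002  0.174  0.985 -0.001] 0.037299612799733976 [-0.75  0.77  0.78  1.73 -0.66  0.92  1.53]
red_capped 0.62 [0.5794 0.1494 0.1193] [254. 221.]
  mask 0.9 topz 0.181 cap mean [0.5827 0.1483 0.1805] circ [0.5838 0.1477] 0.0141 rgb [212. 152. 145.]
small_steel_dish 0.55 [0.5887 0.1523 0.    ] [261. 190.]
  mask 0.59 topz 0.016 cap mean [0.5754 0.1641 0.016 ] circ [0.5865 0.157 ] 0.0449 rgb [239. 237. 234.]
  mask 0.44 topz 0.062 cap mean [0.6258 0.3347 0.0607] circ [0.627  0.3384] 0.0123 rgb [136. 110.  93.]
t 58.18 pos [0.5851 0.1495 0.1017] w 0.037 q [-0.75  0.77  0.78  1.73 -0.66  0.92  1.53] tip [0.5851 0.1495 0.1447]
rot [-0.    -0.002 -0.002] shift cm [ 0.11  0.87 11.52]
```

Emit:
servo_tool --pt "0.1 0.95 1 0 0 0 0.2" --pt "0 0 2.5 0 0 0 0.2" --pt "0 0 2.5 0 0 0 0.2" --pt "0 0 2.3 0 0 0 0.2" --pt "0 0 1.5 0 0 0 0.2" --pt "0 0 0.8 0 0 0 0.2" --pt "0 0 0.6 0 0 0 0.2" --pt "0 0 0.3 0 0 0 0.2" --pt "0 0 0 0 0 0 0.2" --pt "0 0 0 0 0 0 0.2"

```text
time: 59.02
eef_pos: [0.5883, 0.1601, -0.0125]
orientation: [0.0, 0.174, 0.985, 0.0]
force: [-0.7, 0.7, 2.2]
grip_width: 0.0371
grip_force: 20.0
```

```bash
python3 to.py .587 .158 -.0145 70
```

```text
t 59.02 pos [ 0.5883  0.1601 -0.0125] w 0.0371 q [-0.69  0.92  0.65  1.78 -0.8   0.73  1.62] tip [0.5883 0.16   0.0305]
rot [ 0.001  0.    -0.001] shift cm [ 0.05 -0.24  0.2 ]
```

Nearly in contact. I'll lower it another 1 mm, release and retreat.

Emit:
servo_tool --pt "0 0 0.1 0 0 0 0.2" --pt "0 0 0 0 0 0 0.3" --pt "0 0 0 0 0 0 0.4" --pt "0 0 0 0 0 0 0.5" --pt "0 0 0 0 0 0 0.55" --pt "0 0 0 0 0 0 0.55" --pt "0 0 0 0 0 0 0.55" --pt "0 0 -1 0 0 0 0.55" --pt "0 0 -2 0 0 0 0.55" --pt "0 0 -3 0 0 0 0.6" --pt "0 0 -3 0 0 0 0.6" --pt "0 0 -3 0 0 0 0.6"

```text
time: 60.02
eef_pos: [0.5873, 0.1595, 0.1073]
orientation: [-0.001, 0.174, 0.985, -0.0]
force: [1.0, 1.3, 0.3]
grip_width: 0.0565
grip_force: 0.0
```

Emit:
servo_tool --pt "0 0 -3 0 0 0 0.6" --pt "0 0 -2 0 0 0 0.6" --pt "0 0 0 0 0 0 0.6" --pt "0 0 0 0 0 0 0.6"

```text
time: 60.35
eef_pos: [0.5883, 0.16, 0.1571]
orientation: [0.0, 0.174, 0.985, 0.001]
force: [0.3, 0.2, 0.0]
grip_width: 0.0563
grip_force: 0.0
```

```bash
python3 look.py red_capped,small_steel_dish,yellow_1 w14.png; python3 - <<'E'
from h import *
p=capture("top")
for t in ("amber_1","red_capped","yellow_1"):
    for r in tip_of(t,p): print(t,round(r["score"],2),world(p,r["xyz"]).round(3))
E
```

```text
60.35 [0.5883 0.16   0.1571] [0.    0.174 0.985 0.001] 0.05628562452086206 [-0.79  0.72  0.83  1.67 -0.61  1.03  1.47]
red_capped 0.79 [0.5871 0.1548 0.0028] [251. 176.]
  mask 0.57 topz 0.069 cap mean [0.5869 0.1588 0.0678] circ [0.5874 0.1586] 0.0139 rgb [240. 196. 188.]
  mask 0.89 topz 0.016 cap mean [0.5868 0.1568 0.0169] circ [0.5866 0.157 ] 0.045 rgb [239. 237. 233.]
yellow_1 0.81 [ 0.4556 -0.0752  0.0038] [ 11. 136.]
yellow_1 0.62 [0.4572 0.1436 0.0038] [198.  64.]
  mask 0.94 topz 0.034 cap mean [ 0.4599 -0.0643  0.0332] circ [ 0.4592 -0.0663] 0.009 rgb [224. 217. 178.]
  mask 0.8 topz 0.055 cap mean [0.4567 0.143  0.0542] circ [0.4564 0.1428] 0.0095 rgb [244. 242. 202.]
amber_1 0.64 [0.776 0.126 0.006]
amber_1 0.46 [0.705 0.118 0.008]
amber_1 0.4 [ 0.656 -0.012  0.001]
red_capped 0.54 [0.59  0.166 0.014]
yellow_1 0.56 [0.457 0.151 0.006]
yellow_1 0.53 [ 0.45  -0.073  0.002]
```

View pics/w14.png

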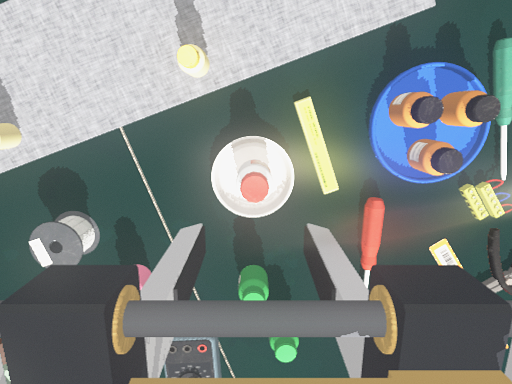

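The white, red-capped bottle stands in the dish at (253,180). The three ambers stand in the tray, seen obliquely at (415,110), (470,107) and (435,157). Both yellows are where they started. I'm handing the job in.

```bash
python3 -c "
from h import *
print(ticket.finish_job())"
```

```text
the job is handed in; nothing more can be done
None
```

I handed the job in at about 60 s of robot time: the three amber bottles stand upright in the blue tray (one had slipped out of the grip and fallen over in the tray, and I righted it), the white red-capped bottle stands upright in the near dish, and the two yellow bottles are where they were.

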